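# Lock a cuvette carriage on an optical rail

### The arm

A 6-joint arm with a two-finger parallel gripper is mounted at the origin on the work surface. World frame = base frame: x ahead of the robot, y to its left, z up, the work surface at z = 0. Lengths are in mm, angles in rad, forces in N, time in s.
With the tool pointing down it reaches from about 250 to 775 mm from the base axis. Payload 4 kg.
Tool frame: the origin (TCP) lies midway between the tips of the shut fingers; the grasp point (between the pads) lies 19 mm behind it (grip_depth is the z of the grasp point in the tool frame, in mm); z points along the fingers, y is the direction in which the jaws open and shut (so a half turn about z gives the same grasp; the last joint's range is limited). The gripper opens to 94 mm and grips with 3 to 60 N. Pads are 16 mm wide; open, the fingers measure 119 mm over their backs; the gripper's body (75 mm by 177 mm) begins 78 mm behind the grasp point.
Start: joints at [-1.342, 0.087, 1.371, -0, 1.684, -0.103], TCP at [179.158, -520.024, 179.706] pointing down, gripper open.
Joint ranges: [-3.1, 3.1], [-0.76, 2.03], [0.27, 2.55], [-1.08, 4.22], [0.17, 2.65], [-2.57, 2.57]. Speed limits (rad/s): [2.79, 2.79, 3.14, 3.14, 3.14, 3.14].

### API

Orientations are given as a unit quaternion [x, y, z, w].
In Python, from bench import * gives the robot as it stands.
- The arm moves only by the shell command python3 -m jog 'ROWS' [FORCE]. ROWS is JSON, a list of rows, each a list of 5 numbers: the shift along the tool's x, y, z in cm, then the turn about the tool's z in rad, then the closure, from -1 (fully open) to 1 (shut). A call has 1 to 8 rows; each row is the pose to reach, as a shift and turn from the pose commanded when the call began, along the tool's axes at that moment; what a row does not reach only later rows make up. A row lasts 1/12 s, in which the tool goes at most 41.7 mm and 7.16 degrees, less where a joint would pass 70% of its speed; a pose out of reach is approached as far as the arm can. A call with a gripper value outside its range is refused whole. The fingers move at their own pace and stop on an object; FORCE is the grip in N (left out, the last holds). Time passes only in rows, so rows that repeat a pose let the fingers close. It gives the time, the measured TCP pose, the force and the opening at its end, in the units of the state.
- get_obs(): the state, without advancing time (a new reading comes with each control period).
- camera(name): name is "side" or "top"; returns a dict with "color" (420x560x3 uint8, red, green, blue), "vfov" (degrees; the focal length in pixels is half the picture's height over the tangent of half this angle, whatever the lens; pixels are square), "cx", "cy" (the principal point, pixels), "D" ([k1, k2, p1, p2, k3] as OpenCV has them; the pictures are not rectified), "world_from_camera" (4x4, takes a point from camera to world coordinates). Camera axes: x right, y down, z forward; pixel columns grow to the right and rows downward; lengths in mm; the calibration is good to about 2 mm. A picture is of the moment at which its call begins. There is no depth.
- job_done(): hands the job in, once; it reports no verdict.
Trained networks look in a picture, given as the dict that the camera call returned (one of the last four; its "shot" number tells which), for a name from the list of things; names that differ only in an ending like _2 or _b are one class to them, and where a whole thing is asked for, a point or a joint stands for the part that bears it (a point fixed in the world has none). Each returns a list of dicts, best first, with "conf" (0 to 1); they miss things now and then, are a little off and sometimes report something else, mostly with a low value. They report only what shows in the picture. A call takes as long as a camera call.
- trace(target, picture): "pixels" (420x560 bool, what is visible of it).
- mark_of(target, picture): "centre" ([x, y, z] in mm, in the coordinates of the camera as it stood for that picture, good to about 4 mm: a listed point, or the origin of a listed thing).
The state is a dict: "time_s": time; "joint_positions": joint angles; "qvel": joint speeds; "tau": joint torques, N m; "eef_pos": TCP position; "eef_rot": TCP orientation; "force": force on the tool from outside, world axes, zero at the start; "torque": the same for the moment, N m; "grip_width": finger opening in mm.
Only numpy, scipy, OpenCV 4.12 (cv2) and the standard library are available. Lean on these libraries where they do the work, as an engineer would, in place of code of your own. Each camera call takes 0.05 s, during which the arm holds its last target.

### The job

Slide the cuvette carriage along the optical rail until it is fully up against the stop, then tighten its clamp screw by pressing the red ball of its lever down until the screw stops turning and takes a torque of 0.6 N m, never more than 0.8. Then check that it holds: push the slit plate straight back, away from the stop, with about 10 N (under 20 N) for a second; the carriage must stay locked against the stop. Leave the other things on the bench alone.

Things in the scene. Friction and masses are not known exactly. Their poses are not given: they have to be found in the camera images.
- rail: Aluminium optical rail fixed to the bench, 540 mm long (its own y axis), 70 wide (x), flat top 60 above the bench. Origin on the bench under its middle; its -x flank faces the robot. A cream lamp house (85 x 80, top at 160) is fixed on its -y end and a black detector head (top at 140) on its +y end, both 222 from the middle.
- stop_face (a point): Point on the +y face of the stop, a brass block (56 wide, 16 along the rail, 11 high) bolted across the rail's top between lamp house and carriage: middle of the face, 6 mm above the rail's top. Same axes as the rail.
- carriage: Cuvette carriage, about 1 kg: a black saddle astride the rail with a little side play, which slides along it (dry friction, roughly 4 to 8 N). Origin at the middle of its underside, on the rail's top; axes as the rail's. Saddle plate 94 (x) x 90 (y) x 13 high, cheeks reaching 32 down both flanks.
- carriage_face (a point): Middle of the saddle's -y end face, 45 mm from the carriage's origin and 6 above it. It meets stop_face when the carriage is fully up against the stop.
- slit_plate: Bright aluminium slit plate on the -y side of the cell holder, 34 wide, 5 thick, 36 high, fixed to the carriage. Origin at the middle of its lower edge; its front face lies 2.5 mm to -y of it. The place to push for the check.
- clamp_lever (a joint): Angle of the clamp screw, rad; grows as the lever is pressed down (clockwise seen from the robot), which tightens. Lever's rise above level = 0.80 - this value. Until the pad bears on the rail, 0.3 to 1.2 rad from the start and different each time, the screw drags with 0.3 N m; then it hardly turns and torque rises 2 to 4 N m per rad. It stays where it is left.
- screw_axis (a point): Centre of the lever's steel hub (22 across, 14 thick), on the clamp screw's axis, which is level and parallel to the rail's x; 64 mm to -x, 30 to +y and 15 below the carriage's origin.
- lever_ball (a point): Centre of the polished, slippery red ball (22 across) at the lever's end, 60 mm from screw_axis, in the plane of the hub; the steel arm between is 9 thick. The lever points to -y and up. Torque on the screw = downward force on the ball x its level distance from the screw axis (a sideways rub on the ball changes it).
- clamp_pad: Brass pad at the screw's tip inside the near cheek, presses on the rail's flank.
- erlenmeyer: Bystander: stoppered conical flask with yellow content, 72 mm across the foot, 130 high. Origin at its underside's centre.
- vol_flask: Bystander: volumetric flask, 64 mm bulb, thin neck, blue stopper, 160 high. Origin at its underside's centre.
- beaker: Bystander: empty glass beaker, 68 mm across, 85 high. Origin at its underside's centre.
- wash_bottle: Bystander: white wash bottle with red cap and spout, 70 mm across, 185 high. Origin at its underside's centre.
- cuvette_rack: Bystander: blue cuvette tray with coloured cells, 60 x 130 x 50. Origin at its underside's centre.
- lens_rider: Bystander: spare lens on its own black saddle, 94 x 50 x 112. Origin at its underside's centre.
- hex_driver: Bystander: screwdriver with an orange handle lying on the bench. Origin at its underside's centre line.
- cell_holder: Black block 32 (x) x 34 (y) x 34 high fixed on the middle of the carriage, origin at the centre of its underside, 13 above the carriage's origin. A capped cuvette stands 14 out of its top. Its +y face is the place to push for sliding.

How it is judged (in metres and radians):
On the way, in this order (a step that is already met when the one before it is completed fails the run):
1. the carriage is up against the stop (gap under 2 mm) (y of carriage_face in the frame of stop_face below 0.002 m), for 0.2 s.
2. the clamp screw is tightened with the carriage at the stop: its pad presses on the rail with over 35 N (a torque of some 0.45 N m) (y of carriage_face in the frame of stop_face below 0.002 m and contact force between clamp_pad and anything else above 35 N), for 0.3 s.
3. the fingers push on the slit plate with over 7 N for 0.5 s while the carriage stays at the stop and the clamp tight (all of step 2 and contact force between the fingers and slit_plate above 7 N), for 0.5 s.
At the end, for the whole second after the job is handed in: The carriage stands within 2 mm of the stop, at rest, and its clamp pad still presses on the rail with over 35 N (all of step 2 and linear speed of carriage below 0.01 m/s); the robot touches nothing.
It fails at once if the clamp screw is overtightened: its pad presses with over 165 N (a torque of about 0.95 N m) (contact force between clamp_pad and anything else above 165 N).
It fails at once if the slit plate is pushed with over 30 N (contact force between the fingers and slit_plate above 30 N).
It fails at once if a bystander is moved by over 20 mm (distance of any of erlenmeyer, vol_flask, beaker, wash_bottle, cuvette_rack, lens_rider, hex_driver from where it was at the start of the episode above 0.02 m).
It also fails if it takes over 70 s, if anything falls off the work surface, if the arm or the gripper's body presses on something with over 40 N, if the wrist force passes 120 N, or if a joint passes its speed limit or range.

## Working session

There is one attempt and no reset: what is moved stays moved. The work goes in short steps, Python scripts to look and compute and a shell command to move; the robot and the scene stay as the last step left them, time stands still between calls to the robot, and variables do not carry over. Pictures are saved under pics/ and viewed, and the job is handed in when it is done.

```bash
ls; mkdir -p pics; python3 - <<'E'
from bench import *
import cv2
o=get_obs(); print({k:o[k] for k in o})
for n in("side","top"):
    c=camera(n); cv2.imwrite(f"pics/{n}0.png",c["color"][:,:,::-1]); print(n,c["vfov"],c["cx"],c["cy"],c["D"],c["world_from_camera"],c["shot"])
    import numpy as np
    T=np.array(c["world_from_camera"])
    for t in ["rail","stop_face","carriage","carriage_face","slit_plate","screw_axis","lever_ball","cell_holder","erlenmeyer","vol_flask","beaker","wash_bottle","cuvette_rack","lens_rider","hex_driver"]:
        for r in mark_of(t,c)[:2]:
            print(t,round(r["conf"],2),(T@np.r_[r["centre"],1])[:3].round(1))
E
```

```text
pics
{'time_s': 0.0, 'joint_positions': array([-1.34212474e+00,  8.79477681e-02,  1.37225662e+00, -1.70297053e-05,
        1.68358818e+00, -1.03088176e-01]), 'qvel': array([ 0.00050731, -0.00034861,  0.00034605,  0.00105798,  0.00159919,
        0.00157524]), 'tau': array([-2.34251547e-04, -3.40183389e+01, -3.02427793e+01,  7.19074742e-02,
        3.30987526e-02, -1.85267440e-04]), 'eef_pos': array([ 178.99638754, -519.41578669,  178.50699597]), 'eef_rot': array([ 9.86273011e-01,  1.65119163e-01, -7.74678215e-05, -1.09725673e-03]), 'force': array([ 0.38941339, -0.83592597,  0.85369014]), 'torque': array([-0.00651876,  0.01441489,  0.01925997]), 'grip_width': 94.07010389815957}
side 52.1911418637388 277.8402661245673 209.38216160146277 [-0.01551873  0.          0.          0.          0.        ] [[-9.13210666e-01 -2.40157501e-01  3.29196984e-01  1.44767860e+02]
 [-4.07470446e-01  5.30739583e-01 -7.43157675e-01  8.71669430e+02]
 [ 3.75702022e-03 -8.12797557e-01 -5.82534133e-01  7.85146942e+02]
 [ 0.00000000e+00  0.00000000e+00  0.00000000e+00  1.00000000e+00]] 1
rail 0.72 [561.5  -2.2
[... 1016 characters left out ...]
00000000e+00  1.00000000e+00]] 2
stop_face 0.53 [537.8 -92.9  64.1]
carriage 0.98 [563.   -1.2  60.4]
carriage_face 0.98 [548.2 -45.7  65.9]
slit_plate 0.68 [657.7 413.7  -1.4]
slit_plate 0.58 [554.4 -18.4  72.5]
screw_axis 0.85 [499.4  38.3  44.5]
lever_ball 0.64 [490.7   2.7  91. ]
lever_ball 0.3 [561.3  -2.3  62.4]
cell_holder 0.48 [559.5   1.5  77.1]
erlenmeyer 0.63 [747.6 114.1  -3. ]
erlenmeyer 0.2 [462.  464.7   1. ]
vol_flask 0.55 [ 737.2 -109.     1.9]
beaker 0.75 [463.  465.3   1.2]
beaker 0.15 [ 348.4 -265.5    3.3]
wash_bottle 0.88 [655.  410.9   1.9]
cuvette_rack 0.93 [ 370.7 -488.7   -3.6]
lens_rider 0.77 [ 551.4 -477.1    1.8]
hex_driver 0.69 [ 3.479e+02 -2.677e+02 -1.000e-01]
```

View pics/side0.png

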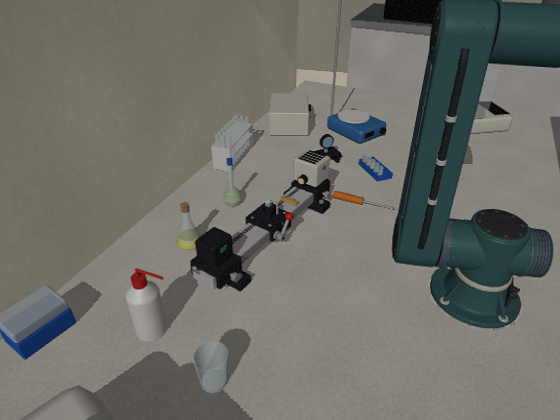

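View pics/top0.png

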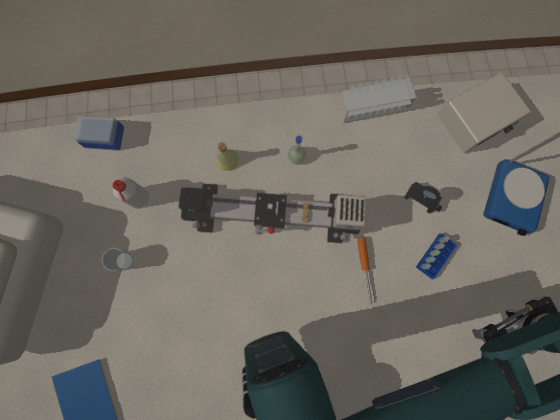

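```bash
cat > h.py <<'E'
from bench import *
import numpy as np, cv2
def K(c):
    f=c["color"].shape[0]/2/np.tan(np.radians(c["vfov"])/2)
    return np.array([[f,0,c["cx"]],[0,f,c["cy"]],[0,0,1.]])
def proj(c,P):
    W=np.linalg.inv(np.array(c["world_from_camera"]))
    r,_=cv2.Rodrigues(W[:3,:3])
    return cv2.projectPoints(np.array(P,float).reshape(-1,3),r,W[:3,3],K(c),np.array(c["D"]))[0].reshape(-1,2)
def fr(yaw): return np.array([[np.cos(yaw),-np.sin(yaw),0],[np.sin(yaw),np.cos(yaw),0],[0,0,1]])
def box(x0,x1,y0,y1,z0,z1):
    p=[[x,y,z] for x in(x0,x1) for y in(y0,y1) for z in(z0,z1)]
    e=[(i,j) for i in range(8) for j in range(i) if bin(i^j).count("1")==1]
    return np.array(p,float),e
def draw(c,boxes,crop,s,name,pts=[]):
    """boxes: list of (pts world, edges, color)"""
    x0,y0,w,h=crop
    im=cv2.resize(c["color"][y0:y0+h,x0:x0+w,::-1],None,fx=s,fy=s,interpolation=cv2.INTER_CUBIC)
    f=lambda q:tuple(int(v) for v in ((q+.5-np.array([x0,y0]))*s))
    for P,e,col in boxes:
        q=proj(c,P)
        for i,j in e: cv2.line(im,f(q[i]),f(q[j]),col,1,cv2.LINE_AA)
    for P in pts:
        cv2.circle(im,f(proj(c,P)[0]),3,(255,0,255),1)
    cv2.imwrite("pics/"+name,im)
E
cat > fit.py <<'E'
from h import *
import sys
from scipy.optimize import least_squares
loc={"carriage":(0,0,0),"carriage_face":(0,-45,6),"slit_plate":(0,-19.5,13),"screw_axis":(-64,30,-15),"cell_holder":(0,0,13),"lever_ball":(-64,-11.8,28.0)}
obs=[];cs={}
for k in range(2):
  for n in("side","top"):
    c=camera(n); cs[n]=c; T=np.array(c["world_from_camera"])
    for t in list(loc)+["stop_face"]:
        if k==0 or True:
            for r in mark_of(t,c)[:1]: obs.append((t,(T@np.r_[r["centre"],1])[:3],r["conf"]))
def res(p):
    R=fr(p[2]); o=np.array([p[0],p[1],60]); out=[]
    for t,m,w in obs:
        q=o+R@np.array(loc[t]) if t!="stop_face" else o+R@np.array([0,p[3],6.])
        out+=list((w*(m-q)))
    return np.array(out)
s=least_squares(res,[561,-2,-.22,-93],loss="soft_l1",f_scale=4)
print("carriage xy, yaw, stop y in carriage:",s.x.round(3),"cost",s.cost)
p=s.x
np.save("fit.npy",p)
R=fr(p[2]);o=np.array([p[0],p[1],60])
B=[]
for b,col in(((-47,47,-45,45,0,13),(0,255,0)),((-16,16,-17,17,13,47),(255,255,0)),((-17,17,-22,-17,13,49),(0,255,255)),((-28,28,p[3]-16,p[3],0,11),(0,128,255)),((-35,35,-200,200,0,0.1),(255,0,0))):
    P,e=box(*b); B.append((o+P@R.T,e,col))
pts=[o+R@np.array(loc["screw_axis"]),o+R@np.array(loc["lever_ball"])]
draw(cs["side"],B,(180,130,180,130),4.4,sys.argv[1]+"s.png",pts)
draw(cs["top"],B,(170,160,220,100),3.6,sys.argv[1]+"t.png",pts)
E
python3 fit.py f0
```

```text
carriage xy, yaw, stop y in carriage: [ 5.60928e+02 -2.01900e+00 -2.05000e-01 -1.00087e+02] cost 2206.9927844577446
```

View pics/f0s.png

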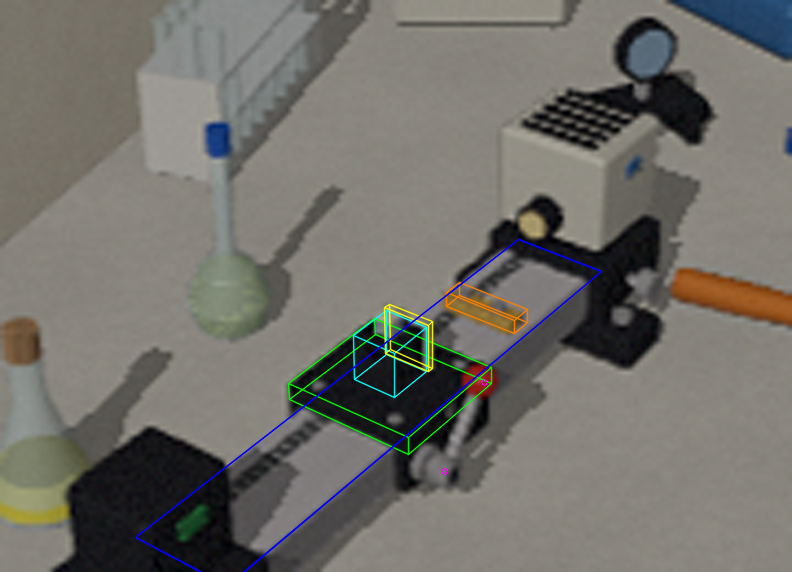

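View pics/f0t.png

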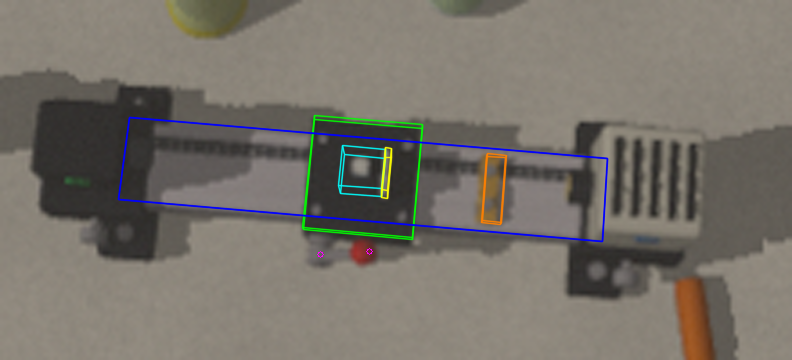

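```bash
python3 -m jog '[[0,0,-4,0,1],[3,-2,-6,0.1,1],[6,-4.3,-6,0.2,1],[9,-6.5,-6,0.3,1],[12,-8.7,-6,0.4,1],[15,-10.9,-6,0.5,1],[18,-13,-6,0.54,1],[21,-15.2,-6,0.54,1]]' 20
```

```text
time_s: 3.87
eef_pos: [328.8, -306.4, 239.9]
eef_rot: [0.994, -0.105, 0.0, 0.0]
force: [0.1, -0.6, 0.1]
grip_width: 43.9
```

```bash
python3 -m jog '[[1.6,-3.8,0,0,1],[3.2,-7.6,0,0,1],[4.8,-11.4,0,0,1],[6.4,-15.2,0,0,1],[8,-19,0,0,1],[9.6,-22.8,0,0,1],[11.2,-26.6,0,0,1],[12.8,-30.4,0,0,1]]'
python3 -m jog '[[1.6,-3.8,0,0,1],[3.6,-8.2,0,0,1],[3.6,-8.2,3,0,1],[3.6,-8.2,6,0,1],[3.6,-8.2,9,0,1],[3.6,-8.2,10,0,1],[3.6,-8.2,10,0,1]]'
```

```text
time_s: 4.53
eef_pos: [517.1, -34.9, 239.9]
eef_rot: [0.995, -0.104, 0.0, 0.0]
force: [-0.0, -0.2, 0.6]
grip_width: 0.6
time_s: 5.12
eef_pos: [566.0, 36.0, 135.7]
eef_rot: [0.995, -0.104, -0.004, 0.0]
force: [0.3, 0.3, 0.6]
grip_width: 0.6
```

```bash
cat > look.py <<'E'
from h import *
import sys
n=sys.argv[1]
s=camera("side");draw(s,[],(180,110,180,130),4.4,n+"s.png")
t=camera("top");draw(t,[],(170,160,220,100),3.6,n+"t.png")
o=get_obs();print(o["time_s"],o["eef_pos"].round(1),o["force"].round(1),o["torque"].round(2),o["eef_rot"].round(4),o["joint_positions"].round(2),o["grip_width"])
E
python3 look.py a1
```

```text
5.2167 [568.9  35.6 140.8] [ 0.7 -0.3  0.2] [-0.01  0.01  0.02] [ 9.946e-01 -1.041e-01  7.000e-04  0.000e+00] [-0.04  0.14  1.39 -0.    1.61  1.74] 0.45999284309911215
```

View pics/a1s.png

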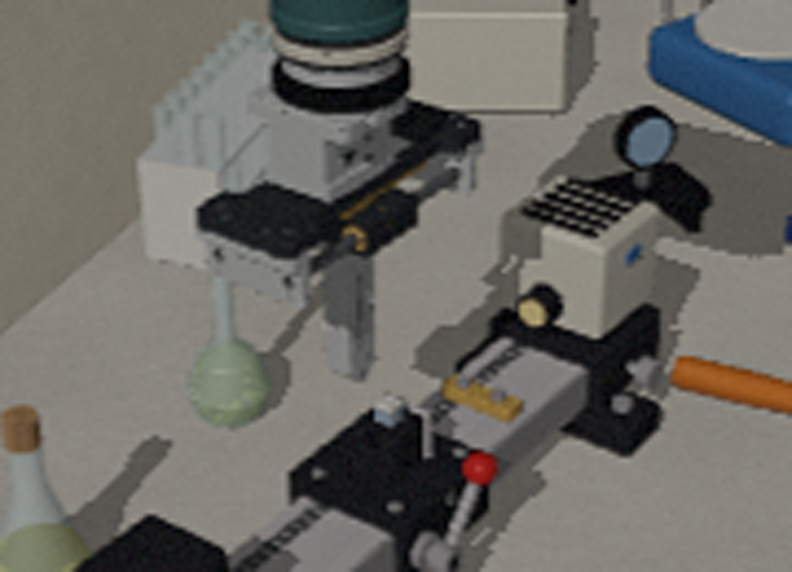

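View pics/a1t.png

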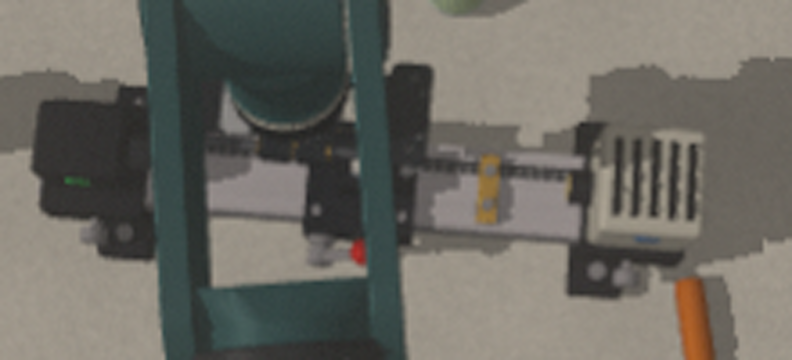

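```bash
python3 -m jog '[[0,0,2,0,1],[0,0,4,0,1],[0,0,5.2,0,1],[0,0,5.2,0,1]]'; python3 look.py a2
```

```text
time_s: 5.55
eef_pos: [567.6, 35.6, 86.7]
eef_rot: [0.995, -0.104, -0.001, 0.0]
force: [-1.0, 0.5, 0.0]
grip_width: 0.4
5.65 [569.2  35.6  89.1] [-0.   0.5  0.8] [0.02 0.02 0.02] [ 0.9946 -0.1041  0.001  -0.    ] [-0.04  0.17  1.46 -0.    1.51  1.74] 0.6117356625601226
```

View pics/a2s.png

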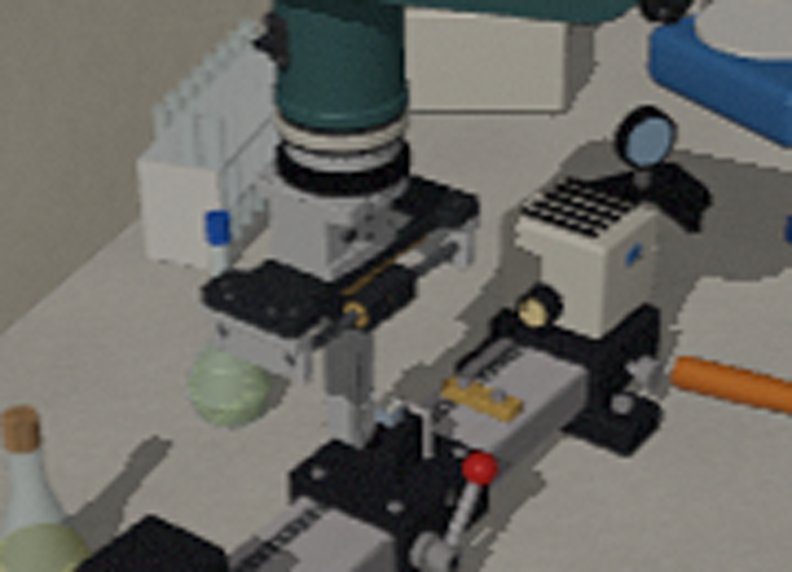

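```bash
python3 -m jog '[[0,0.4,0,0,1],[0,0.8,0,0,1],[0,1.2,0,0,1],[0,1.6,0,0,1],[0,2.0,0,0,1],[0,2.4,0,0,1],[0,2.8,0,0,1],[0,3.2,0,0,1]]'; python3 -m jog '[[0,0.3,0,0,1],[0,0.6,0,0,1],[0,0.9,0,0,1],[0,1.2,0,0,1],[0,1.5,0,0,1],[0,1.8,0,0,1],[0,1.8,0,0,1]]'; python3 look.py a3
```

```text
time_s: 6.32
eef_pos: [561.7, 4.1, 87.6]
eef_rot: [0.995, -0.104, -0.0, 0.0]
force: [-0.1, 0.0, 0.6]
grip_width: 0.7
time_s: 6.9
eef_pos: [558.0, -13.6, 87.7]
eef_rot: [0.995, -0.104, -0.0, 0.0]
force: [-0.7, 0.1, -0.2]
grip_width: 0.1
7.0 [558.1 -13.2  87.7] [0.5 0.7 0.7] [ 0.07  0.1  -0.03] [ 0.9946 -0.104   0.     -0.    ] [-0.13  0.14  1.49  0.    1.51  1.65] 0.597604149000545
```

View pics/a3s.png

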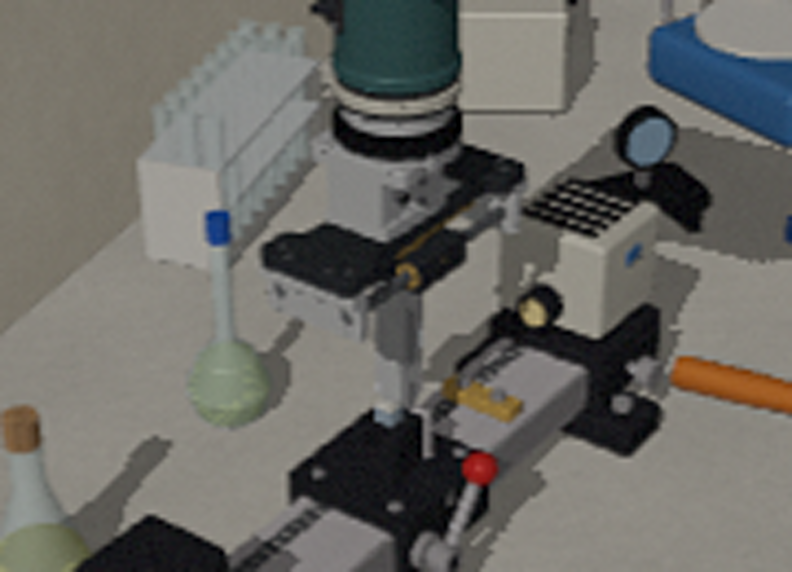

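```bash
python3 - <<'E'
from h import *
o=get_obs();p=o["eef_pos"]
f=np.load("fit.npy");R=fr(f[2]);oo=np.array([f[0],f[1],60])
P,e=box(-8,8,-12.5,12.5,0,60)
B=[(p+P@R.T,e,(255,0,255))]
P,e=box(-16,16,-17,17,13,47);B.append((oo+P@R.T,e,(255,255,0)))
P,e=box(-47,47,-45,45,0,13);B.append((oo+P@R.T,e,(0,255,0)))
s=camera("side");draw(s,B,(240,170,80,60),9,"b3s.png")
t=camera("top");draw(t,B,(230,180,80,60),9,"b3t.png")
E
```

```text
(no output)
```

View pics/b3s.png

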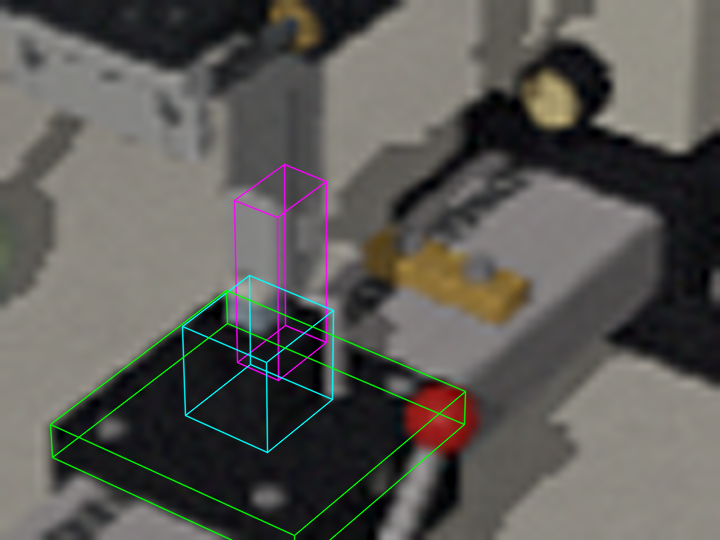

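View pics/b3t.png

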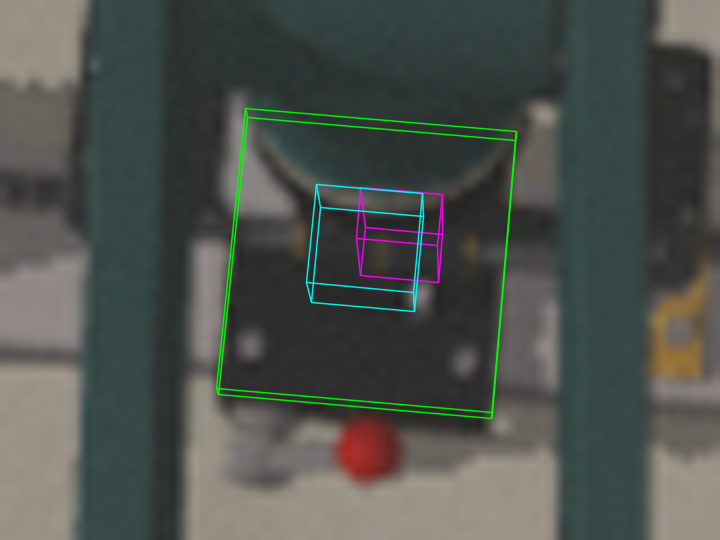

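```bash
python3 - <<'E'
from h import *
R=fr(-.21)
s=camera("side");t=camera("top")
for n,p in(("a1",[568.9,35.6,140.8]),("a2",[568.6,35.6,88]),("a3",[558.1,-13.3,87.7])):
    P,e=box(-8,8,-12.5,12.5,0,60);P=np.array(p)+P@R.T
    for v,c,(x0,y0,k) in(("s",s,(180,110,4.4)),("t",t,(170,160,3.6))):
        im=cv2.imread(f"pics/{n}{v}.png");q=(proj(c,P)+.5-[x0,y0])*k
        for i,j in e: cv2.line(im,tuple(q[i].astype(int)),tuple(q[j].astype(int)),(255,0,255),1)
        if v=="s":
            im=cv2.resize(im[250:550,200:550],None,fx=2.2,fy=2.2);cv2.imwrite(f"pics/c{n}{v}.png",im)
print(s["shot"])
E
```

```text
15
```

View pics/ca1s.png

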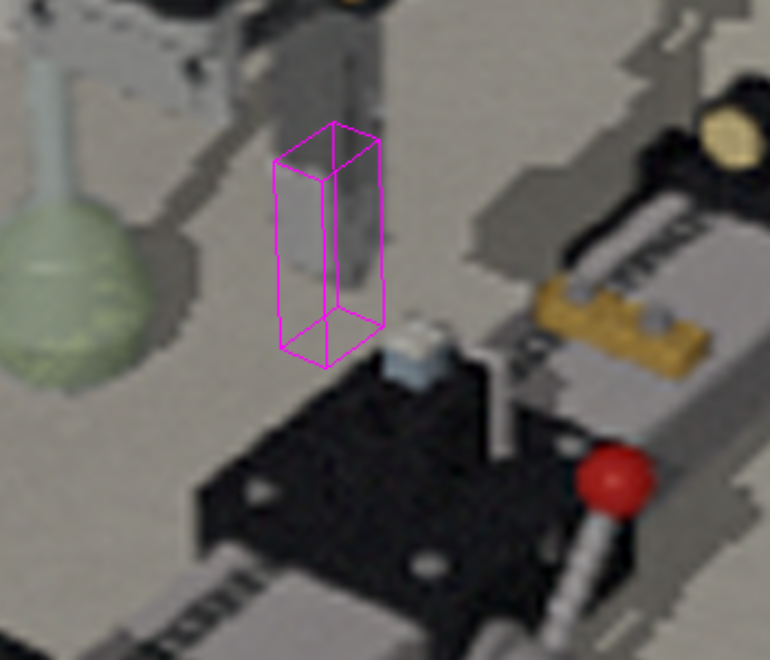

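View pics/ca2s.png

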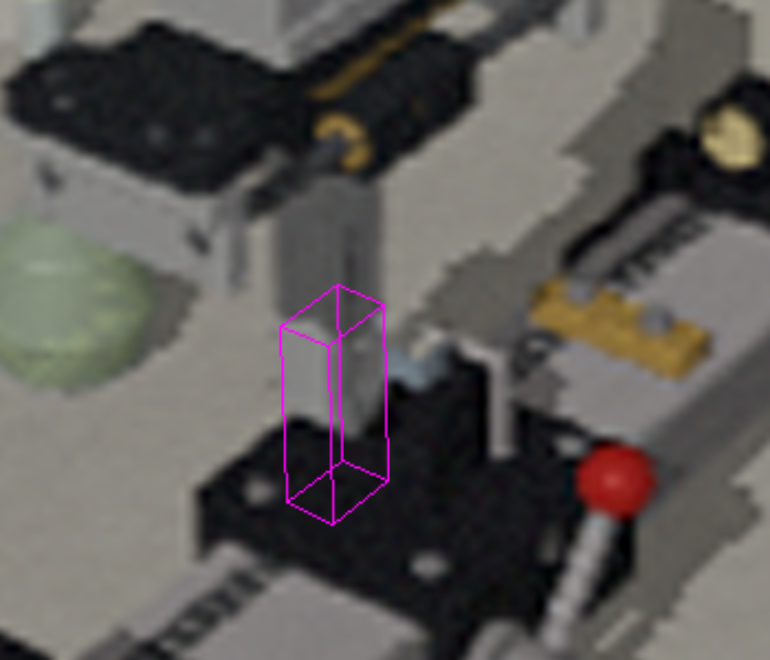

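View pics/ca3s.png

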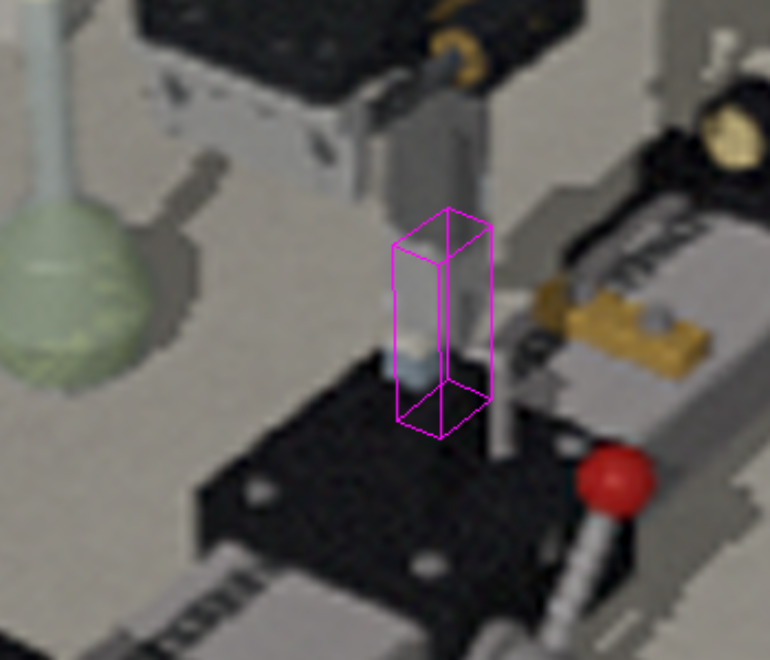

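```bash
python3 - <<'E'
from h import *
R=fr(-.21)
s=camera("side");t=camera("top")
for n,p in(("a1",[568.9,35.6,140.8]),("a3",[558.1,-13.3,87.7])):
  for dz,col in((0,(255,0,255)),(28,(0,255,0))):
    for v,c,(x0,y0,k) in(("s",s,(180,110,4.4)),("t",t,(170,160,3.6))):
        f=f"pics/{n}{v}.png" if dz==0 else f"pics/d{n}{v}.png"
        im=cv2.imread(f)
        for b in((-8,8,-12.5,12.5,0,97),(-37.5,37.5,-88.5,88.5,97,112)):
            P,e=box(*b);P=np.array(p)+[0,0,dz]+P@R.T
            q=(proj(c,P)+.5-[x0,y0])*k
            for i,j in e: cv2.line(im,tuple(q[i].astype(int)),tuple(q[j].astype(int)),col,1)
        cv2.imwrite(f"pics/d{n}{v}.png",im)
E
```

```text
(no output)
```

View pics/da1s.png

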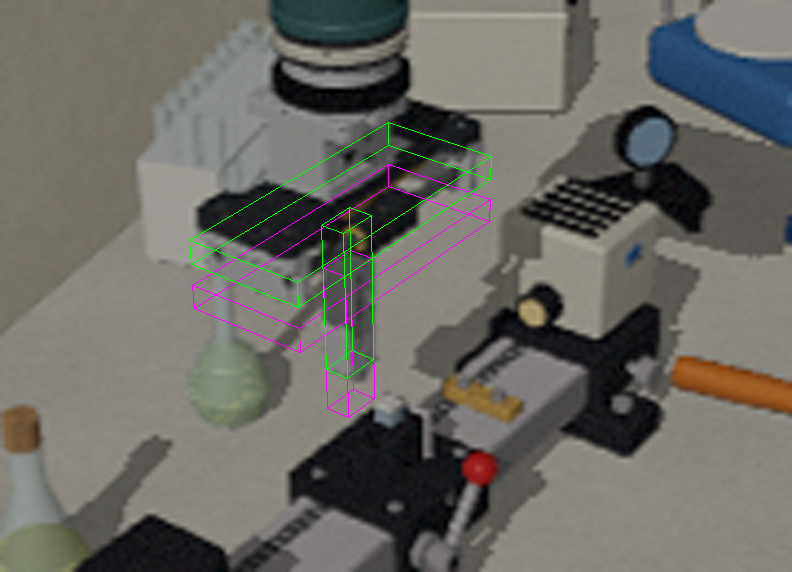

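View pics/da3t.png

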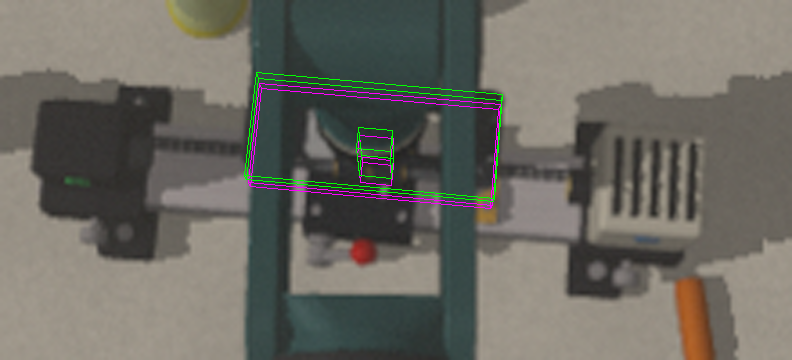

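```bash
python3 - <<'E'
import cv2
a=cv2.imread("pics/da1t.png")[40:300,100:500];b=cv2.imread("pics/a1t.png")[40:300,100:500]
cv2.imwrite("pics/e1.png",cv2.resize(cv2.vconcat([a,b]),None,fx=1.15,fy=1.15))
a=cv2.imread("pics/da3t.png")[40:300,200:600];b=cv2.imread("pics/a3t.png")[40:300,200:600]
cv2.imwrite("pics/e3.png",cv2.resize(cv2.vconcat([a,b]),None,fx=1.15,fy=1.15))
E
```

```text
(no output)
```

View pics/e1.png

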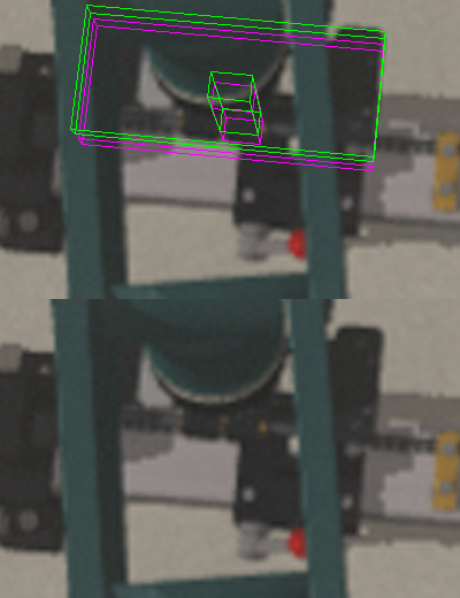

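View pics/e3.png

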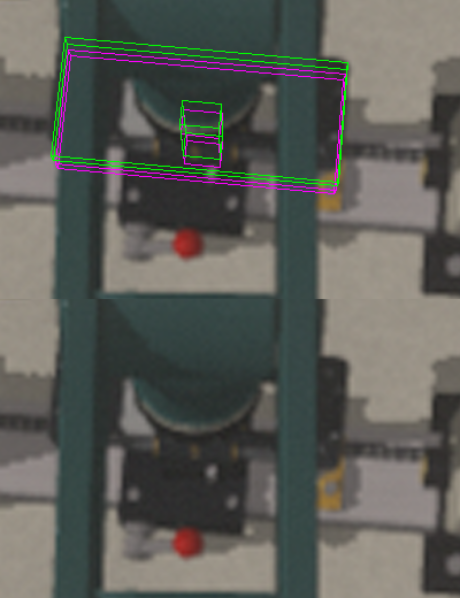

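```bash
python3 -m jog '[[0,-2.5,0,0,1],[0,-5,0,0,1],[0,-5.2,0,0,1],[0,-5.2,1,0,1],[0,-5.2,2,0,1],[0,-5.2,2.5,0,1],[0,-5.2,2.5,0,1]]'; python3 look.py a4
```

```text
time_s: 7.88
eef_pos: [566.9, 36.9, 59.8]
eef_rot: [0.995, -0.104, -0.003, 0.0]
force: [-0.3, 0.8, -1.5]
grip_width: 0.6
7.9833 [568.2  37.   61.8] [0.1 0.4 0.1] [ 0.02 -0.02 -0.02] [ 9.945e-01 -1.045e-01 -8.000e-04  2.000e-04] [-0.03  0.18  1.5  -0.    1.46  1.75] 0.04200193828103068
```

View pics/a4s.png

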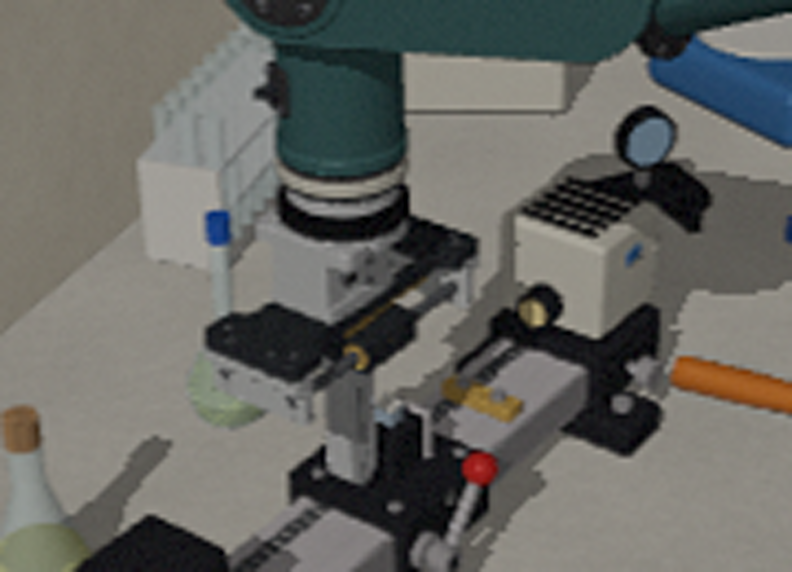

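```bash
python3 -m jog '[[0,0.3,0,0,1],[0,0.6,0,0,1],[0,0.9,0,0,1],[0,1.2,0,0,1],[0,1.5,0,0,1],[0,1.8,0,0,1],[0,2.1,0,0,1],[0,2.4,0,0,1]]'; python3 look.py a5
```

```text
time_s: 8.65
eef_pos: [564.7, 16.6, 63.2]
eef_rot: [0.995, -0.103, 0.001, -0.002]
force: [2.0, 5.2, 0.1]
grip_width: 0.2
8.75 [564.5  15.8  63.2] [1.9 4.6 0.1] [ 0.89 -0.23 -0.03] [ 9.946e-01 -1.038e-01  8.000e-04 -1.700e-03] [-0.07  0.17  1.51  0.    1.46  1.7 ] 0.23174099855383362
```

View pics/a5s.png

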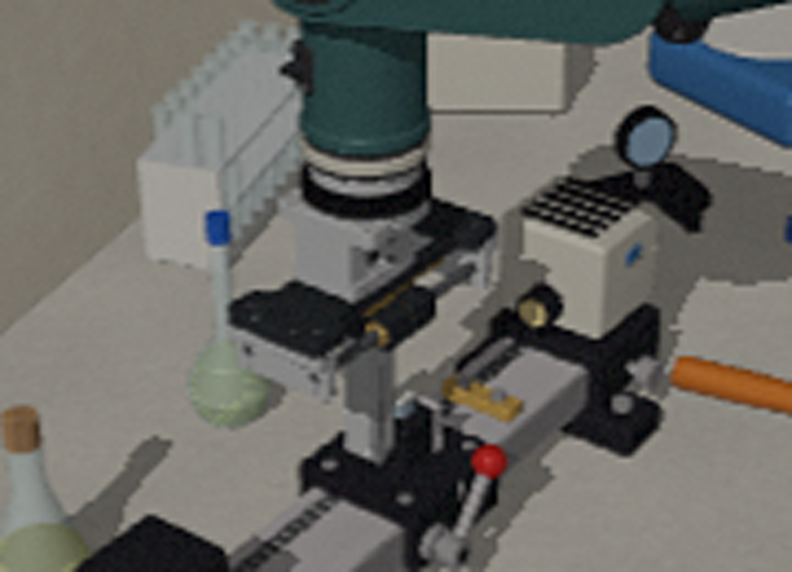

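```bash
python3 -m jog '[[0,0.4,0,0,1],[0,0.8,0,0,1],[0,1.2,0,0,1],[0,1.6,0,0,1],[0,2.0,0,0,1],[0,2.4,0,0,1],[0,2.7,0,0,1],[0,3.0,0,0,1]]'; python3 look.py a6
```

```text
time_s: 9.42
eef_pos: [558.5, -13.0, 63.2]
eef_rot: [0.995, -0.103, 0.001, -0.002]
force: [2.5, 5.5, 1.1]
grip_width: 0.7
9.5167 [558.4 -13.8  63.2] [ 1.1  4.1 -0.5] [ 0.93 -0.29 -0.01] [ 9.946e-01 -1.037e-01  9.000e-04 -1.400e-03] [-0.13  0.16  1.53  0.    1.46  1.65] 0.32804195765679584
```

View pics/a6s.png

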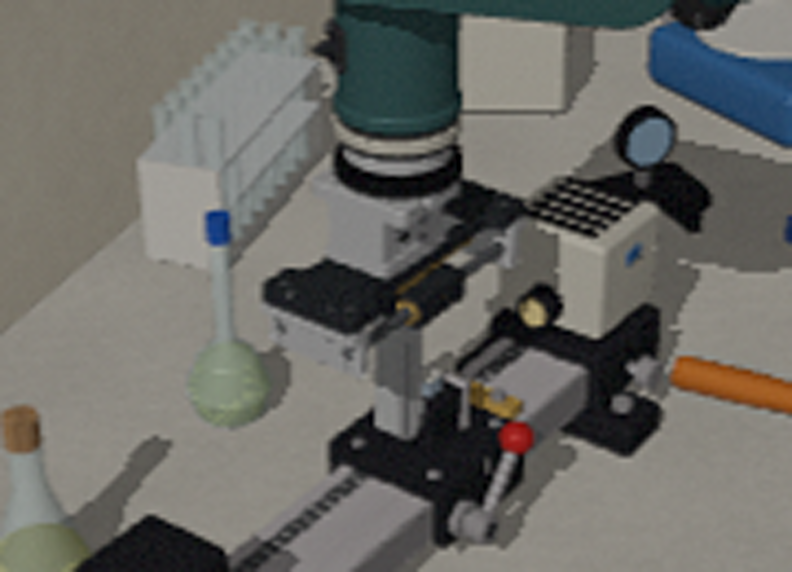

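```bash
python3 -m jog '[[0,0.2,0,0,1],[0,0.4,0,0,1],[0,0.6,0,0,1],[0,0.8,0,0,1],[0,1.0,0,0,1],[0,1.2,0,0,1]]'; python3 -m jog '[[0,0.1,0,0,1],[0,0.2,0,0,1],[0,0.3,0,0,1],[0,0.4,0,0,1]]';
```

```text
time_s: 10.02
eef_pos: [556.3, -22.9, 63.3]
eef_rot: [0.995, -0.103, 0.001, -0.004]
force: [3.1, 13.6, 2.2]
grip_width: 0.7
time_s: 10.35
eef_pos: [556.2, -23.0, 63.9]
eef_rot: [0.995, -0.103, 0.002, -0.007]
force: [3.6, 19.5, 3.2]
grip_width: 0.2
```

```bash
python3 look.py a7
```

```text
10.45 [556.2 -23.1  64. ] [ 2.5 17.9  1.3] [ 3.29 -0.55  0.04] [ 0.9947 -0.1025  0.0016 -0.0071] [-0.15  0.15  1.53  0.01  1.46  1.62] 0.4750364357491572
```

View pics/a7s.png

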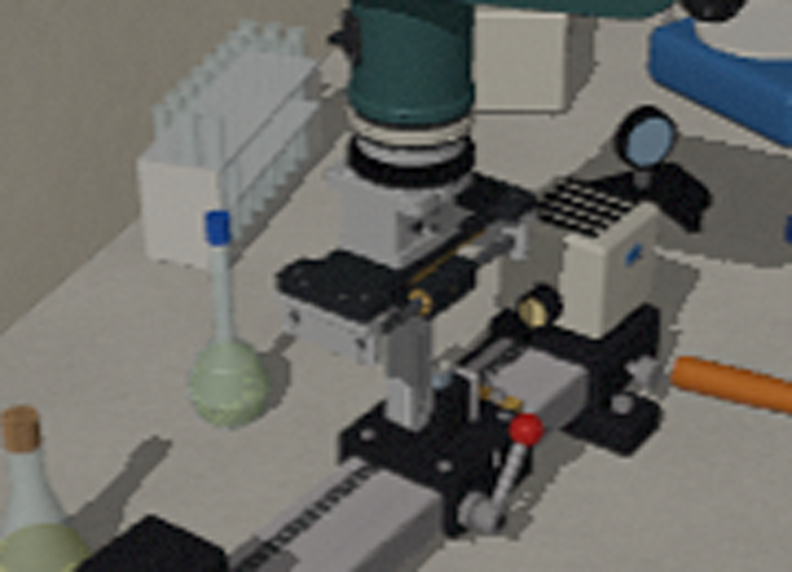

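View pics/a7t.png

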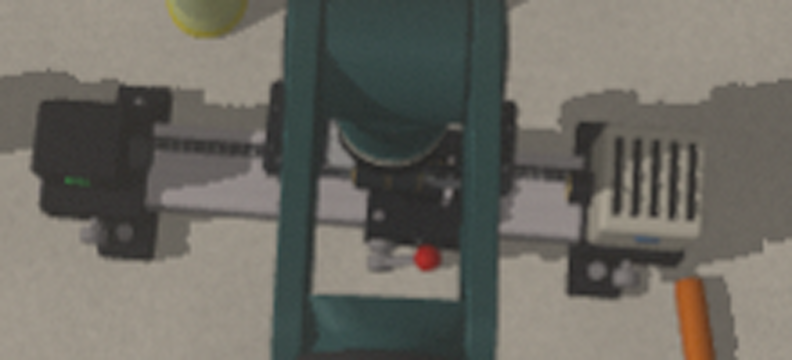

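```bash
python3 -m jog '[[0,-0.4,0,0,1],[0,-1.0,0,0,1],[0,-1.5,0,0,1],[0,-1.5,-3,0,1],[0,-1.5,-6,0,1],[0,-1.5,-7,0,1],[0,-1.5,-7,0,1]]'; python3 look.py a8;  python3 - <<'E'
from h import *
for n in("side","top"):
    c=camera(n);T=np.array(c["world_from_camera"])
    for t in("lever_ball","screw_axis","carriage"):
        for r in mark_of(t,c)[:1]:print(n,t,round(r["conf"],2),(T@np.r_[r["centre"],1])[:3].round(1))
    hsv=cv2.cvtColor(c["color"],cv2.COLOR_RGB2HSV)
    m=((hsv[...,0]<6)|(hsv[...,0]>174))&(hsv[...,1]>150)&(hsv[...,2]>80)
    k,l,st,ce=cv2.connectedComponentsWithStats(m.astype(np.uint8))
    for i in range(1,k):
        if st[i,4]>5: print(n,st[i],ce[i].round(2))
E
```

```text
time_s: 11.03
eef_pos: [559.8, -16.9, 136.6]
eef_rot: [0.995, -0.104, 0.004, 0.001]
force: [-0.2, 0.5, 0.6]
grip_width: 0.4
11.1333 [557.2 -16.4 132. ] [-1.   0.5 -0. ] [ 0.05 -0.05  0.01] [ 9.946e-01 -1.042e-01 -2.000e-04  3.000e-04] [-0.13  0.12  1.43 -0.    1.59  1.65] 0.7251131285768296
side lever_ball 0.67 [484.6 -44.6  95.3]
side screw_axis 0.62 [492.8  -8.2  45.9]
side carriage 0.6 [547.2 -52.6  66.5]
side [296 204   7   7  43] [299.   207.14]
side [131 269  32  20 264] [140.55 278.45]
top lever_ball 0.63 [480.3 -47.3  90.8]
top screw_axis 0.77 [491.5 -10.4  44.1]
top carriage 0.91 [554.5 -53.1  63.1]
top [113 180  12  21  76] [117.97 186.12]
top [285 229   6   6  30] [287.8  231.33]
```

```bash
cat > tri.py <<'E'
from h import *
import sys
from scipy.optimize import least_squares
cs={n:camera(n) for n in("side","top")}
px={}
for n,c in cs.items():
    hsv=cv2.cvtColor(c["color"],cv2.COLOR_RGB2HSV)
    m=((hsv[...,0]<6)|(hsv[...,0]>174))&(hsv[...,1]>130)&(hsv[...,2]>70)
    k,l,st,ce=cv2.connectedComponentsWithStats(m.astype(np.uint8))
    b=[i for i in range(1,k) if 8<st[i,4]<70 and 260<ce[i][0]<320 and 190<ce[i][1]<245]
    for i in b: px[n]=ce[i]; print(n,ce[i].round(2),st[i,4])
if len(px)==2:
    s=least_squares(lambda p:np.r_[proj(cs["side"],p)[0]-px["side"],proj(cs["top"],p)[0]-px["top"]],[485,-45,90.])
    print("ball",s.x.round(1),"res",s.fun.round(2))
E
python3 tri.py
```

```text
side [299.17 207.24] 46
top [288.08 231.03] 36
ball [485.4 -44.9  93.3] res [ 0.09  0.02 -0.03 -0.09]
```

View pics/a8s.png

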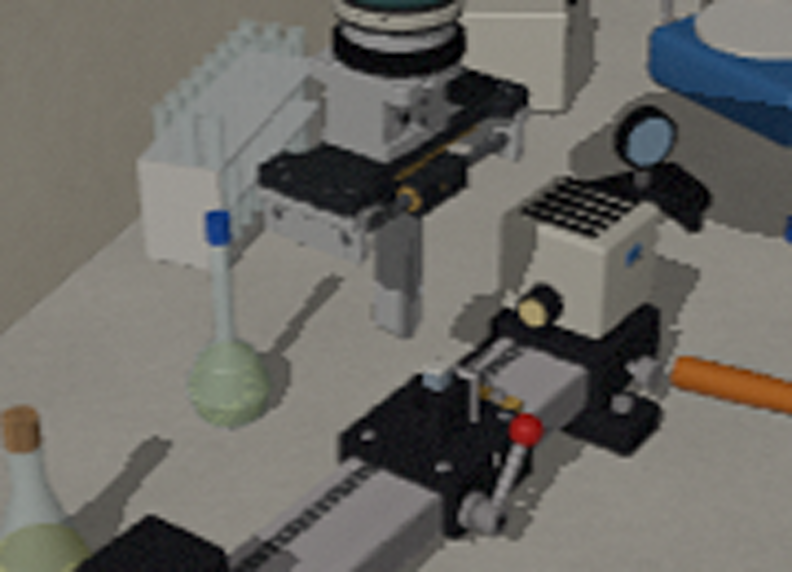

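```bash
python3 -m jog '[[-3,2,0,0,1],[-6,4.5,0,0,1],[-6.6,5.3,0,0,1],[-6.6,5.3,2,0,1],[-6.6,5.3,3,0,1],[-6.6,5.3,3,0,1],[-6.6,5.3,3,0,1]]'; python3 look.py a9
```

```text
time_s: 12.22
eef_pos: [481.7, -53.9, 102.0]
eef_rot: [0.995, -0.104, -0.001, -0.0]
force: [0.7, -0.5, 0.7]
grip_width: 0.6
12.3167 [482.8 -54.1 103.2] [ 0.6  0.3 -1.4] [ 0.02 -0.02 -0.03] [ 9.946e-01 -1.037e-01  4.000e-04  0.000e+00] [-0.23 -0.03  1.64  0.    1.53  1.55] 0.5662377129630103
```

View pics/a9s.png

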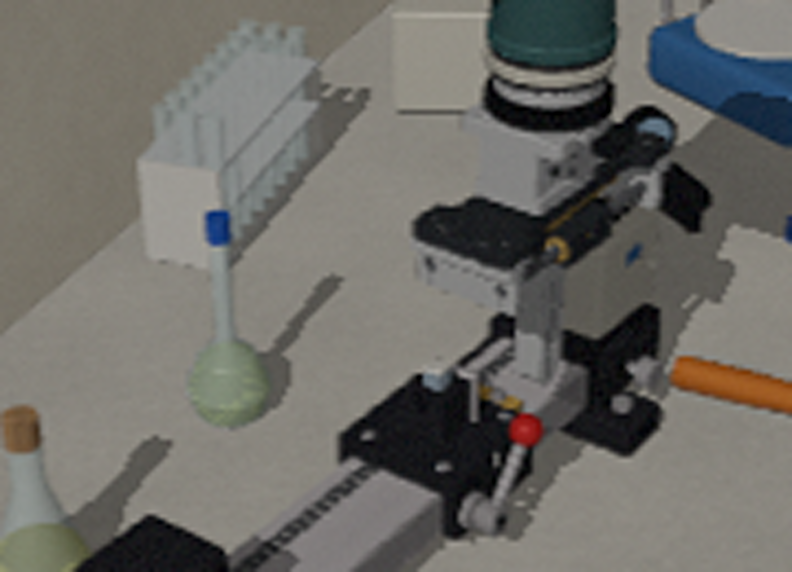

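View pics/a9t.png

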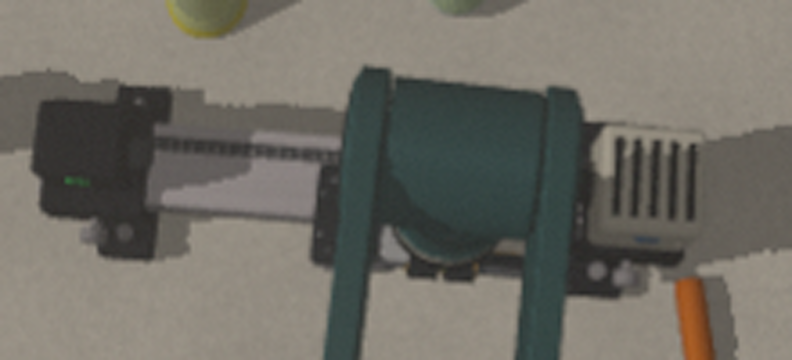

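```bash
python3 -m jog '[[0,0,0.8,0,1],[0,0,1.6,0,1],[0,0,2.0,0,1],[0,0,2.2,0,1],[0,0,2.4,0,1],[0,0,2.4,0,1]]';python3 -m jog '[[0,0,0.2,0,1],[0,0,0.4,0,1],[0,0,0.6,0,1],[0,0,0.6,0,1]]'; python3 look.py a10
```

```text
time_s: 12.82
eef_pos: [481.6, -54.1, 78.1]
eef_rot: [0.995, -0.104, -0.0, -0.0]
force: [0.1, -0.4, -0.4]
grip_width: 0.5
time_s: 13.15
eef_pos: [482.4, -55.2, 74.4]
eef_rot: [0.995, -0.104, 0.001, 0.001]
force: [-2.5, -0.9, 5.5]
grip_width: 0.6
13.25 [482.4 -55.2  74.4] [-2.8 -2.   6.4] [-0.26  0.44 -0.04] [ 0.9946 -0.104   0.001   0.001 ] [-0.23 -0.01  1.68 -0.    1.47  1.55] 0.21753141950742536
```

View pics/a10s.png

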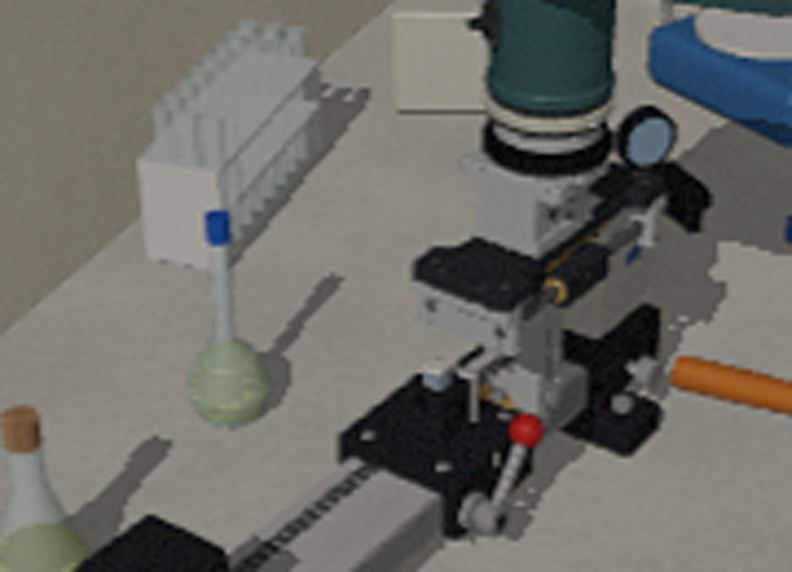

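```bash
python3 -m jog '[[0,0,-0.6,0,1],[0.2,-0.3,-0.6,0,1],[0.4,-0.6,-0.6,0,1],[0.4,-0.6,-0.2,0,1],[0.4,-0.6,0,0,1],[0.4,-0.6,0,0,1],[0.4,-0.6,0,0,1]]'; python3 -c "
from bench import *
o=get_obs();print(o['eef_pos'].round(1),o['force'].round(1))"
```

```text
time_s: 13.83
eef_pos: [487.6, -50.3, 74.5]
eef_rot: [0.995, -0.104, 0.001, 0.001]
force: [-3.0, -2.3, 9.9]
grip_width: 0.5
[487.6 -50.3  74.5] [-3.  -2.3  9.9]
```

```bash
python3 - <<'E'
from h import *
s=camera("side");draw(s,[],(270,170,60,45),13,"g1.png");
T=camera("top");draw(T,[],(250,200,80,60),9,"g1t.png")
E
python3 tri.py
```

```text
side [299.35 207.88] 43
```

View pics/g1.png

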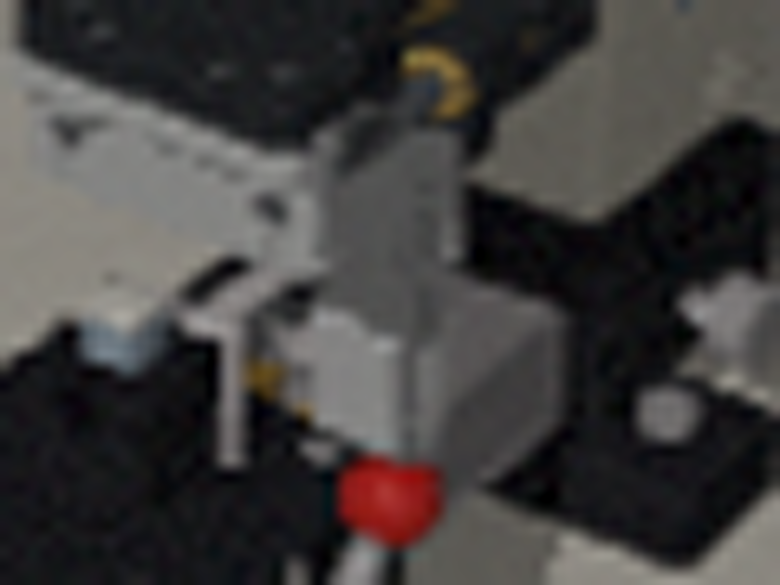

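```bash
python3 -m jog '[[0,0.1,0.2,0,1],[0,0.2,0.4,0,1],[0,0.3,0.6,0,1],[0,0.4,0.8,0,1],[0,0.4,0.8,0,1]]'; python3 - <<'E'
from h import *
s=camera("side");draw(s,[],(270,170,60,45),13,"g2.png");
o=get_obs();print(o['eef_pos'].round(1),o['force'].round(1),o["torque"].round(2))
E
python3 tri.py
```

```text
time_s: 14.45
eef_pos: [487.0, -55.4, 66.8]
eef_rot: [0.995, -0.104, 0.001, 0.002]
force: [-3.1, -2.9, 10.2]
grip_width: 0.3
[487.1 -55.3  66.9] [-2.1 -4.7 10.4] [-0.73  0.64 -0.03]
side [300.95 209.3 ] 40
```

View pics/g2.png

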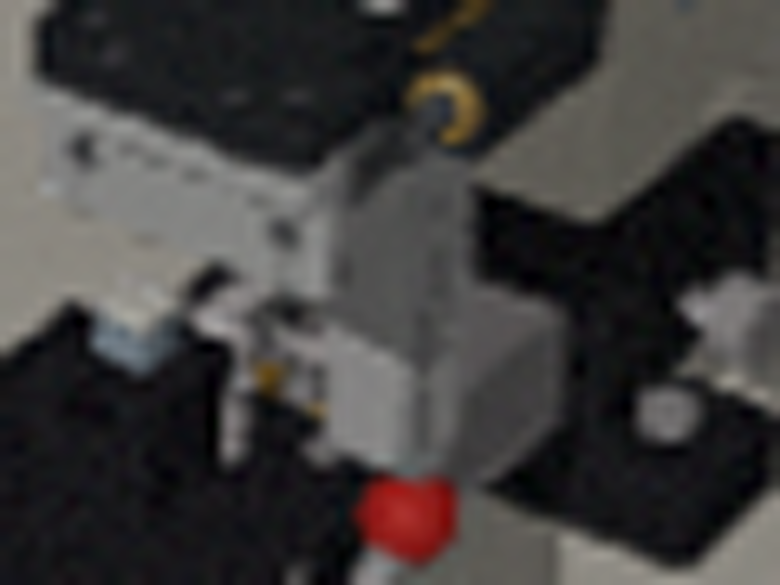

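```bash
python3 -m jog '[[0,-0.1,0.15,0,1],[0,-0.1,0.3,0,1],[0,-0.1,0.45,0,1],[0,-0.1,0.6,0,1],[0,-0.1,0.6,0,1]]'; python3 - <<'E'
from h import *
s=camera("side");draw(s,[],(270,170,60,45),13,"g3.png");
o=get_obs();print(o['eef_pos'].round(1),o['force'].round(1),o["torque"].round(2))
E
python3 tri.py
```

```text
time_s: 15.02
eef_pos: [488.6, -52.6, 60.4]
eef_rot: [0.995, -0.104, 0.003, 0.0]
force: [1.5, -1.3, 7.2]
grip_width: 0.2
[488.6 -52.5  60.4] [ 1.1 -0.2  6.2] [-0.07 -0.19  0.01]
side [301.83 210.19] 36
```

View pics/g3.png

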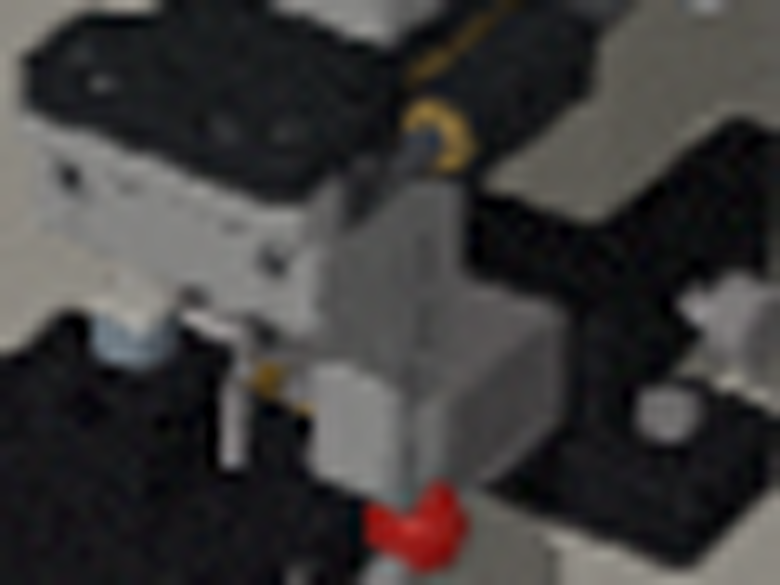

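```bash
python3 -m jog '[[-0.1,0.05,0.15,0,1],[-0.1,0.1,0.3,0,1],[-0.1,0.15,0.45,0,1],[-0.1,0.15,0.45,0,1]]'; python3 -c "
from bench import *
o=get_obs();print(o['eef_pos'].round(1),o['force'].round(1))"
```

```text
time_s: 15.5
eef_pos: [486.7, -52.9, 55.1]
eef_rot: [0.995, -0.104, 0.002, -0.0]
force: [1.8, 1.5, 5.4]
grip_width: 0.5
[486.7 -52.9  55.1] [1.8 1.5 5.4]
```

```bash
python3 -m jog '[[0,0.05,0.15,0,1],[0,0.1,0.3,0,1],[0,0.15,0.45,0,1],[0,0.15,0.45,0,1]]'; python3 -m jog '[[0,0.05,0.15,0,1],[0,0.1,0.3,0,1],[0,0.1,0.45,0,1],[0,0.1,0.45,0,1]]'
```

```text
time_s: 15.83
eef_pos: [485.8, -54.5, 50.1]
eef_rot: [0.995, -0.104, 0.001, -0.0]
force: [1.0, 1.4, 4.7]
grip_width: 0.6
time_s: 16.17
eef_pos: [485.1, -55.4, 45.3]
eef_rot: [0.995, -0.104, 0.0, -0.0]
force: [1.2, 1.8, 4.7]
grip_width: 0.6
```

```bash
python3 -m jog '[[0,0.03,0.15,0,1],[0,0.06,0.3,0,1],[0,0.06,0.45,0,1],[0,0.06,0.45,0,1]]'; python3 -m jog '[[0,0.0,0.15,0,1],[0,0.0,0.3,0,1],[0,0.0,0.45,0,1],[0,0.0,0.45,0,1]]'; python3 look.py a11
```

```text
time_s: 16.5
eef_pos: [484.8, -56.1, 40.6]
eef_rot: [0.995, -0.104, 0.0, -0.0]
force: [0.2, 2.2, 4.1]
grip_width: 0.3
time_s: 16.83
eef_pos: [484.7, -56.1, 36.1]
eef_rot: [0.995, -0.104, 0.0, -0.0]
force: [0.3, 2.4, 4.4]
grip_width: 0.5
16.9333 [484.7 -56.2  36.1] [2.  1.2 4.3] [ 0.45 -0.25  0.02] [ 9.946e-01 -1.039e-01  1.000e-04 -2.000e-04] [-0.23  0.02  1.73  0.    1.39  1.55] 0.46037714087417714
```

View pics/a11s.png

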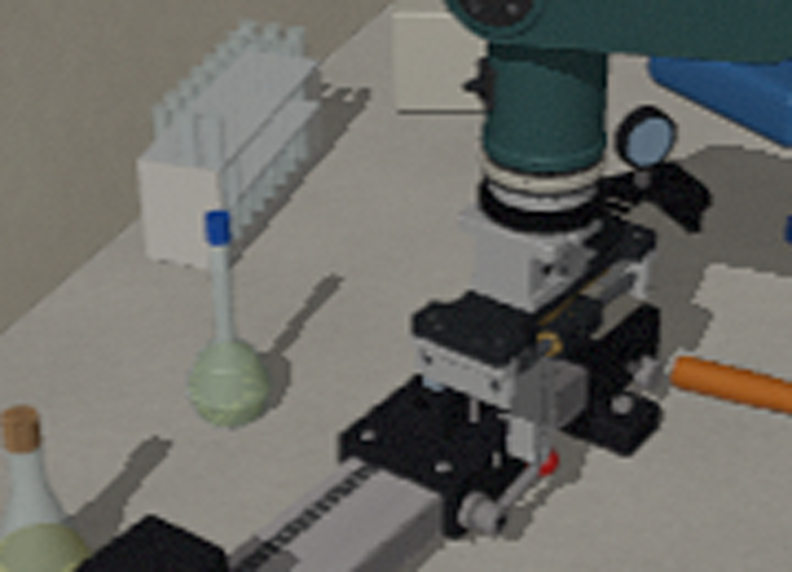

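```bash
python3 -m jog '[[0,0.0,0.15,0,1],[0,0.0,0.3,0,1],[0,0.0,0.4,0,1],[0,0,0.4,0,1]]'; python3 -m jog '[[0,-0.03,0.15,0,1],[0,-0.03,0.3,0,1],[0,-0.03,0.4,0,1],[0,-0.03,0.4,0,1]]'
```

```text
time_s: 17.27
eef_pos: [484.7, -56.3, 32.3]
eef_rot: [0.995, -0.104, 0.0, -0.0]
force: [0.9, 1.6, 4.6]
grip_width: 0.4
time_s: 17.6
eef_pos: [485.0, -55.9, 28.6]
eef_rot: [0.995, -0.104, 0.0, -0.0]
force: [0.4, 2.2, 5.3]
grip_width: 0.5
```

```bash
python3 -m jog '[[0,-0.03,0.1,0,1],[0,-0.03,0.2,0,1],[0,-0.03,0.3,0,1],[0,-0.03,0.3,0,1]]'
```

```text
time_s: 17.93
eef_pos: [485.2, -55.6, 25.8]
eef_rot: [0.995, -0.104, 0.001, -0.0]
force: [0.9, 2.6, 6.0]
grip_width: 0.5
```

```bash
python3 -m jog '[[0,-0.03,0.1,0,1],[0,-0.03,0.2,0,1],[0,-0.03,0.2,0,1]]'; python3 -m jog '[[0,-0.03,0.1,0,1],[0,-0.03,0.2,0,1],[0,-0.03,0.2,0,1]]'; python3 -c "
from bench import *
o=get_obs();print(o['eef_pos'].round(1),o['force'].round(1))"
```

```text
time_s: 18.18
eef_pos: [485.3, -55.6, 24.0]
eef_rot: [0.995, -0.104, 0.001, 0.0]
force: [0.9, 1.6, 7.1]
grip_width: 0.6
time_s: 18.43
eef_pos: [485.3, -55.8, 22.2]
eef_rot: [0.995, -0.104, 0.001, 0.001]
force: [-0.1, 1.4, 8.5]
grip_width: 0.4
[485.3 -55.8  22.2] [-0.1  1.4  8.5]
```

```bash
python3 -m jog '[[0,0,0.1,0,1],[0,0,0.2,0,1],[0,0,0.25,0,1],[0,0,0.25,0,1],[0,0,0.25,0,1]]'; python3 -c "
from bench import *
o=get_obs();print(o['eef_pos'].round(1),o['force'].round(1))"; python3 -m jog '[[0,0,0,0,1],[0,0,0,0,1],[0,0,0,0,1]]'
```

```text
time_s: 18.85
eef_pos: [485.3, -55.8, 20.0]
eef_rot: [0.995, -0.104, 0.001, 0.001]
force: [-0.8, 1.8, 9.4]
grip_width: 0.5
[485.3 -55.8  20. ] [-0.8  1.8  9.4]
time_s: 19.1
eef_pos: [485.3, -55.9, 20.0]
eef_rot: [0.995, -0.104, 0.001, 0.001]
force: [-1.0, 0.3, 10.3]
grip_width: 0.5
```

```bash
python3 -m jog '[[0,0,0.1,0,1],[0,0,0.15,0,1],[0,0,0.15,0,1],[0,0,0.15,0,1]]'; python3 -m jog '[[0,0,0,0,1],[0,0,0,0,1],[0,0,0,0,1]]';python3 look.py a12
```

```text
time_s: 19.43
eef_pos: [485.3, -55.9, 18.7]
eef_rot: [0.995, -0.104, 0.001, 0.001]
force: [-1.4, 1.1, 10.1]
grip_width: 0.6
time_s: 19.68
eef_pos: [485.3, -55.9, 18.7]
eef_rot: [0.995, -0.104, 0.001, 0.001]
force: [-1.1, 1.0, 9.7]
grip_width: 0.3
19.7833 [485.3 -55.9  18.7] [-1.2  0.4 10.2] [ 0.22  0.3  -0.03] [ 9.946e-01 -1.039e-01  7.000e-04  6.000e-04] [-0.23  0.04  1.75 -0.    1.35  1.55] 0.23031273899135513
```

View pics/a12s.png

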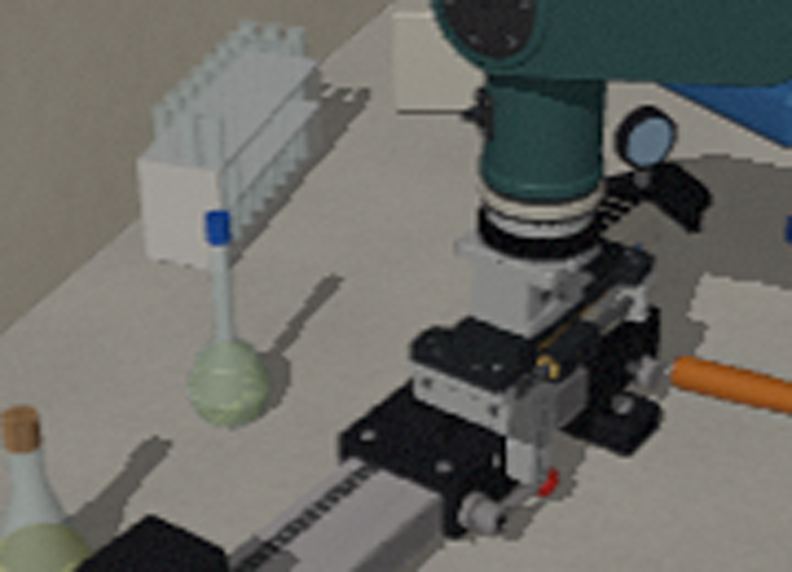

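```bash
python3 -m jog '[[0,0,0.1,0,1],[0,0,0.2,0,1],[0,0,0.2,0,1],[0,0,0.2,0,1]]'; python3 -m jog '[[0,0,0,0,1],[0,0,0,0,1]]'; python3 -m jog '[[0,0,0,0,1],[0,0,0,0,1]]'
```

```text
time_s: 20.12
eef_pos: [485.3, -55.8, 16.8]
eef_rot: [0.995, -0.104, 0.001, 0.001]
force: [-1.9, 1.6, 10.8]
grip_width: 0.3
time_s: 20.28
eef_pos: [485.3, -55.8, 16.8]
eef_rot: [0.995, -0.104, 0.001, 0.001]
force: [-2.1, 1.5, 10.2]
grip_width: 0.6
time_s: 20.45
eef_pos: [485.3, -55.8, 16.8]
eef_rot: [0.995, -0.104, 0.001, 0.001]
force: [-0.7, 1.1, 10.4]
grip_width: 0.7
```

```bash
python3 -m jog '[[0,0,-0.1,0,1],[0,0,-0.3,0,1],[0,0,-0.6,0,1],[0,0,-1.0,0,1],[0,0,-1.0,0,1],[0,0,-1.0,0,1]]'; python3 - <<'E'
from h import *
F=[]
for i in range(4):
    c=camera(["side","top"][i%2]);o=get_obs();F.append(o["force"])
print(np.mean(F,0).round(2),np.std(F,0).round(2),o["eef_pos"])
s=camera("side");draw(s,[],(270,170,60,45),13,"g4.png")
E
python3 tri.py
```

```text
time_s: 20.95
eef_pos: [484.5, -55.3, 24.9]
eef_rot: [0.995, -0.104, -0.0, 0.0]
force: [-0.3, 0.3, -0.7]
grip_width: 0.4
[ 0.06 -0.34 -0.01] [0.24 0.44 0.6 ] [484.52109029 -55.23215572  24.81460593]
side [303.5 220. ] 26
```

View pics/g4.png

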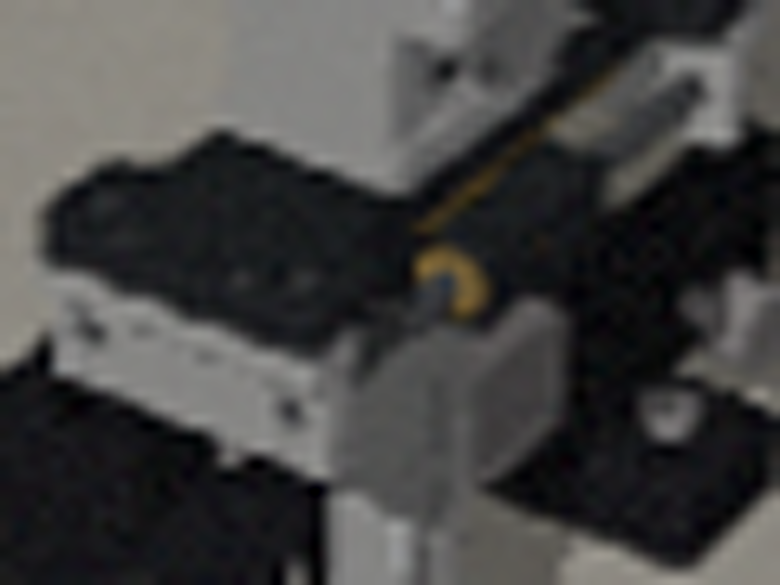

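```bash
python3 -m jog '[[0,0,0.4,0,1],[0,0,0.7,0,1],[0,0,0.85,0,1],[0,0,0.95,0,1],[0,0,1.05,0,1],[0,0,1.05,0,1],[0,0,1.05,0,1]]'; python3 -m jog '[[0,0,0,0,1],[0,0,0,0,1]]'; python3 -m jog '[[0,0,0,0,1],[0,0,0,0,1]]';python3 look.py a13
```

```text
time_s: 21.88
eef_pos: [485.1, -55.3, 16.5]
eef_rot: [0.995, -0.104, 0.0, 0.0]
force: [-2.6, -0.0, 10.0]
grip_width: 0.4
time_s: 22.05
eef_pos: [485.1, -55.3, 16.5]
eef_rot: [0.995, -0.104, 0.0, 0.0]
force: [-3.7, 0.9, 10.4]
grip_width: 0.0
time_s: 22.22
eef_pos: [485.1, -55.3, 16.5]
eef_rot: [0.995, -0.104, 0.0, 0.0]
force: [-3.4, 0.1, 8.6]
grip_width: 0.6
22.3167 [485.1 -55.3  16.5] [-3.4 -0.2  8.8] [0.21 0.72 0.  ] [ 9.946e-01 -1.039e-01  4.000e-04  1.000e-04] [-0.23  0.04  1.75 -0.    1.35  1.55] 0.4330290089867114
```

```bash
python3 -m jog '[[0,0,-0.4,0,1],[0,0,-0.9,0,1],[-0.2,0,-0.9,0,1],[-0.4,0,-0.9,0,1],[-0.4,0,-0.5,0,1],[-0.4,0,-0.2,0,1],[-0.4,0,-0.2,0,1]]';python3 -m jog '[[0,0,0.1,0,1],[0,0,0.2,0,1],[0,0,0.2,0,1],[0,0,0.2,0,1]]'; python3 -m jog '[[0,0,0,0,1],[0,0,0,0,1]]'; python3 look.py a14
```

```text
time_s: 22.9
eef_pos: [480.7, -54.3, 16.5]
eef_rot: [0.995, -0.104, -0.0, -0.0]
force: [-1.3, -0.1, 3.3]
grip_width: 0.6
time_s: 23.23
eef_pos: [480.9, -54.3, 16.0]
eef_rot: [0.995, -0.104, 0.0, 0.0]
force: [-3.4, 1.3, 9.9]
grip_width: 0.3
time_s: 23.4
eef_pos: [480.9, -54.4, 16.0]
eef_rot: [0.995, -0.104, 0.0, 0.0]
force: [-3.8, 0.8, 10.3]
grip_width: 0.5
23.5 [480.9 -54.4  16. ] [-3.5  1.2  9.9] [0.23 0.67 0.01] [ 0.9946 -0.1039  0.      0.    ] [-0.23  0.03  1.76 -0.    1.35  1.55] 0.541244562428785
```

View pics/a14s.png

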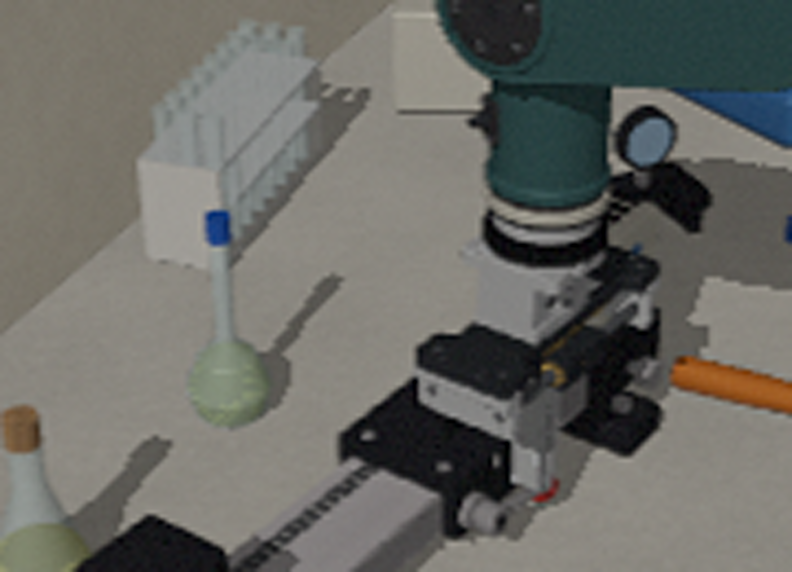

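```bash
python3 -m jog '[[0,0,0.05,0,1],[0,0,0.1,0,1],[0,0,0.1,0,1]]'; python3 -m jog '[[0,0,0,0,1],[0,0,0,0,1]]'; python3 -m jog '[[0,0,0.05,0,1],[0,0,0.05,0,1]]'; python3 -m jog '[[0,0,0,0,1],[0,0,0,0,1]]'
```

```text
time_s: 23.75
eef_pos: [481.0, -54.3, 15.4]
eef_rot: [0.995, -0.104, 0.0, -0.0]
force: [-5.4, 1.3, 11.7]
grip_width: 0.4
time_s: 23.92
eef_pos: [481.0, -54.3, 15.4]
eef_rot: [0.995, -0.104, 0.0, 0.0]
force: [-3.8, 0.7, 11.5]
grip_width: 0.7
time_s: 24.08
eef_pos: [481.0, -54.3, 15.0]
eef_rot: [0.995, -0.104, 0.0, -0.0]
force: [-4.1, 1.1, 12.0]
grip_width: 0.3
time_s: 24.25
eef_pos: [481.0, -54.3, 15.0]
eef_rot: [0.995, -0.104, 0.0, -0.0]
force: [-5.4, 1.3, 12.2]
grip_width: 0.7
```

```bash
python3 -m jog '[[0,0,-1,0,1],[0,0,-4,0,1],[0,0,-8,0,1],[0,0,-12.5,0,1],[3,1.2,-12.5,0,1],[6,2.2,-12.5,0,1],[6.8,2.5,-12.5,0,1],[6.8,2.5,-12.5,0,1]]'; python3 look.py a15
```

```text
time_s: 24.92
eef_pos: [543.0, -93.9, 136.9]
eef_rot: [0.995, -0.105, -0.001, -0.0]
force: [-0.8, 0.4, -0.6]
grip_width: 0.4
25.0167 [541.2 -92.5 136.8] [0.3 0.3 0.2] [ 0.04  0.04 -0.01] [ 9.946e-01 -1.040e-01 -1.700e-03 -4.000e-04] [-0.27  0.1   1.44  0.    1.6   1.51] 0.4403023091787948
```

View pics/a15s.png

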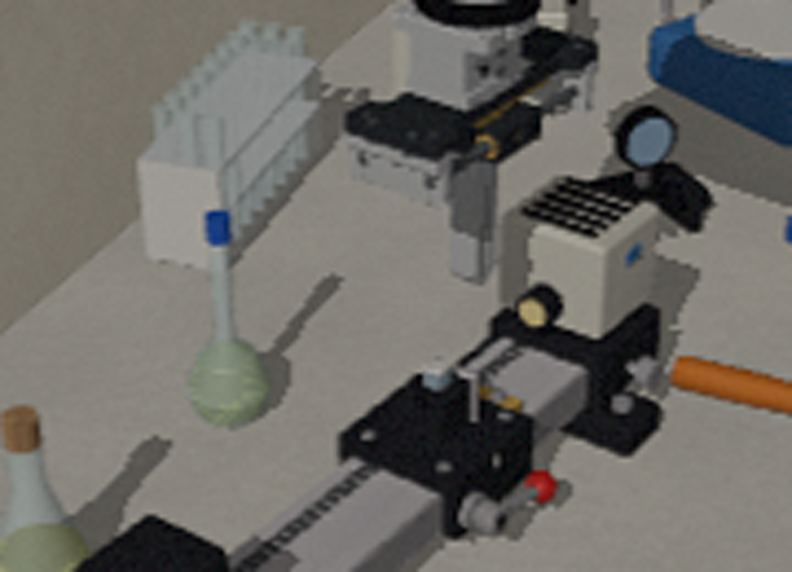

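View pics/a15t.png

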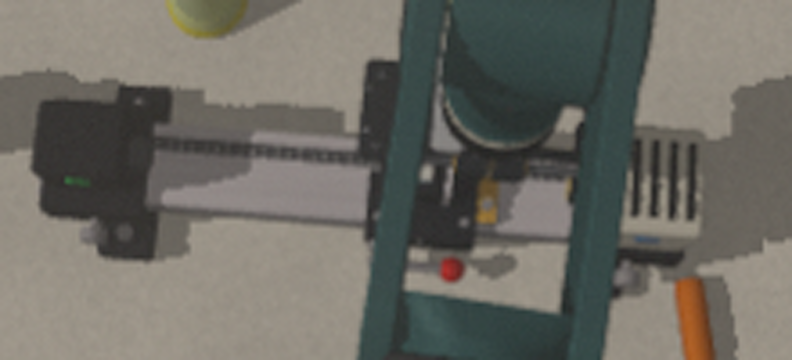

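```bash
python3 - <<'E'
from h import *
f=np.load("fit.npy");R=fr(f[2])
t=camera("top");draw(t,[],(280,195,50,40),14,"k1.png")
E
python3 tri.py
```

```text
side [302.67 219.72] 36
top [294.86 234.5 ] 28
ball [480.6 -65.9  36.7] res [ 0.18  0.03 -0.07 -0.17]
```

View pics/k1.png

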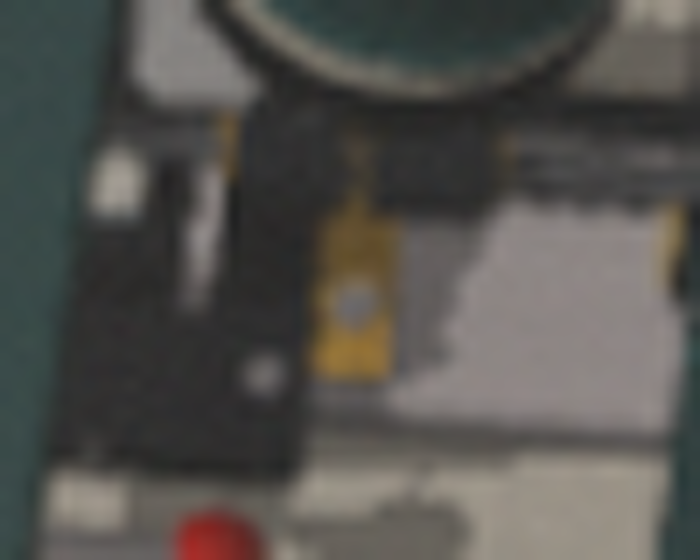

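```bash
python3 -m jog '[[0,0,2,0,1],[0,0,4,0,1],[0,0,6,0,1],[0,0,6.8,0,1],[0,0,6.8,0,1]]'; python3 look.py a16
```

```text
time_s: 25.58
eef_pos: [539.8, -91.9, 67.6]
eef_rot: [0.995, -0.104, -0.003, -0.0]
force: [0.4, -0.5, 0.9]
grip_width: 0.7
25.6833 [542.2 -92.7  70.8] [-0.3 -0.2  0.7] [ 0.01 -0.03 -0.04] [ 9.946e-01 -1.038e-01  2.000e-04  1.000e-04] [-0.27  0.13  1.54 -0.    1.47  1.51] 0.9127200192355972
```

View pics/a16s.png

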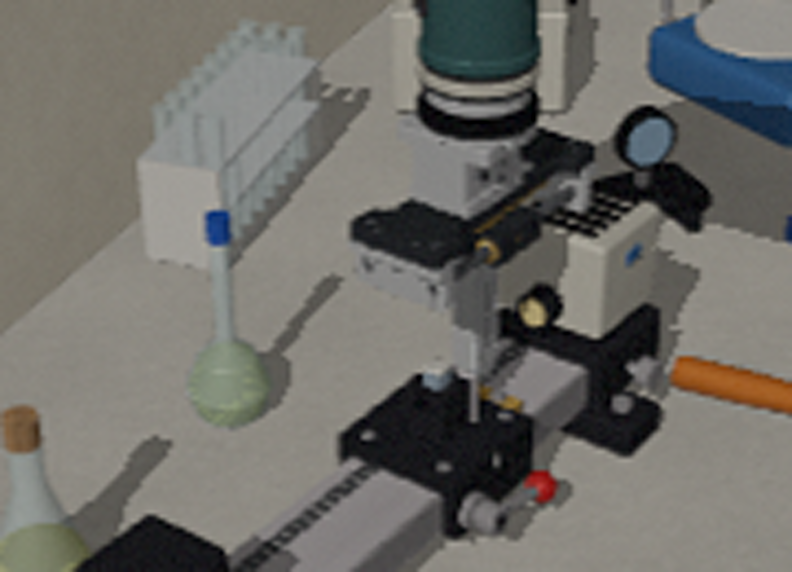

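```bash
python3 -m jog '[[0,0,0.3,0,1],[0,0,0.6,0,1],[0,-0.2,0.6,0,1],[0,-0.4,0.6,0,1],[0,-0.5,0.6,0,1],[0,-0.6,0.6,0,1]]'; python3 -m jog '[[0,-0.1,0,0,1],[0,-0.2,0,0,1],[0,-0.2,0,0,1]]'
```

```text
time_s: 26.18
eef_pos: [543.7, -86.9, 64.5]
eef_rot: [0.995, -0.104, 0.0, 0.0]
force: [0.4, -0.1, 0.2]
grip_width: 0.4
time_s: 26.43
eef_pos: [543.9, -85.7, 64.3]
eef_rot: [0.995, -0.104, 0.0, 0.001]
force: [-0.5, -2.6, 1.5]
grip_width: 0.2
```

Contact begins (2.6 N). Increase gently.

```bash
python3 -m jog '[[0,-0.1,0,0,1],[0,-0.2,0,0,1],[0,-0.2,0,0,1]]'; python3 -m jog '[[0,-0.1,0,0,1],[0,-0.1,0,0,1]]'
```

```text
time_s: 26.68
eef_pos: [543.9, -85.7, 64.4]
eef_rot: [0.995, -0.104, -0.0, 0.003]
force: [-1.2, -6.0, 0.9]
grip_width: 0.7
time_s: 26.85
eef_pos: [543.9, -85.8, 64.4]
eef_rot: [0.995, -0.105, -0.0, 0.003]
force: [-1.8, -8.7, 0.8]
grip_width: 0.3
```

```bash
python3 -m jog '[[0,-0.1,0,0,1],[0,-0.15,0,0,1],[0,-0.15,0,0,1]]'; python3 -m jog '[[0,0,0,0,1],[0,0,0,0,1],[0,0,0,0,1],[0,0,0,0,1],[0,0,0,0,1],[0,0,0,0,1]]'; python3 -m jog '[[0,0,0,0,1],[0,0,0,0,1],[0,0,0,0,1],[0,0,0,0,1],[0,0,0,0,1],[0,0,0,0,1]]'; python3 look.py a17
```

```text
time_s: 27.1
eef_pos: [543.9, -85.8, 64.4]
eef_rot: [0.994, -0.105, -0.0, 0.005]
force: [-2.3, -12.1, 1.2]
grip_width: 0.3
time_s: 27.6
eef_pos: [543.9, -85.8, 64.5]
eef_rot: [0.994, -0.105, -0.0, 0.005]
force: [-3.5, -12.4, 1.2]
grip_width: 0.4
time_s: 28.1
eef_pos: [543.9, -85.8, 64.5]
eef_rot: [0.994, -0.105, -0.0, 0.005]
force: [-2.7, -11.8, 0.5]
grip_width: 0.2
28.2 [543.8 -85.8  64.5] [ -3.9 -11.3   1.6] [-2.1   0.55  0.05] [ 9.945e-01 -1.049e-01 -5.000e-04  4.700e-03] [-0.25  0.14  1.54 -0.01  1.46  1.53] 0.37251427479858956
```

View pics/a17s.png

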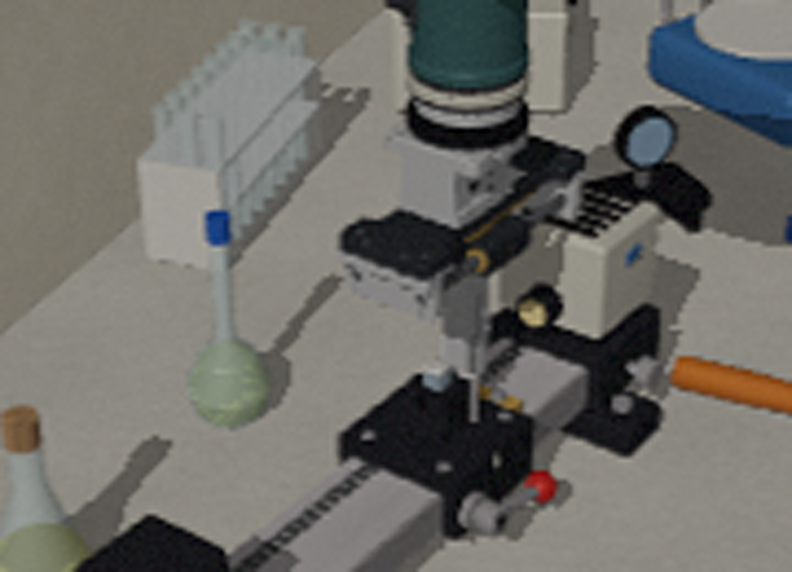

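```bash
python3 -m jog '[[0,0.3,0,0,1],[0,0.8,0,0,1],[0,1.3,0,0,1],[0,1.3,-3,0,1],[0,1.3,-6,0,1],[0,1.3,-10,0,1],[-3,1.3,-12,0,1],[-3,1.3,-12,0,1]]'; python3 -m jog '[[-4,0,0,0,1],[-8,0,0,0,1],[-12,0,0,0,1],[-16,0,0,0,1],[-18,0,0,0,1],[-18,0,0,0,1],[-18,0,0,0,1]]'; python3 look.py a18; python3 tri.py; python3 - <<'E'
from h import *
t=camera("top");draw(t,[],(250,190,80,60),10,"k2.png")
E
```

```text
time_s: 28.87
eef_pos: [513.6, -86.9, 191.4]
eef_rot: [0.995, -0.104, 0.005, 0.0]
force: [1.2, -1.4, 1.3]
grip_width: 0.3
time_s: 29.45
eef_pos: [336.8, -49.7, 184.0]
eef_rot: [0.995, -0.104, 0.001, -0.0]
force: [-0.3, -0.9, -0.8]
grip_width: 0.5
29.55 [337.5 -50.1 183.8] [ 0.8 -0.8 -1.1] [ 0.09  0.01 -0.  ] [ 9.946e-01 -1.038e-01  1.000e-04 -2.000e-04] [-0.31 -0.4   1.78  0.    1.76  1.46] 0.4498027971866292
side [302.6  219.77] 35
top [294.86 234.5 ] 28
ball [480.7 -65.9  36.5] res [ 0.21  0.04 -0.08 -0.2 ]
```

View pics/k2.png

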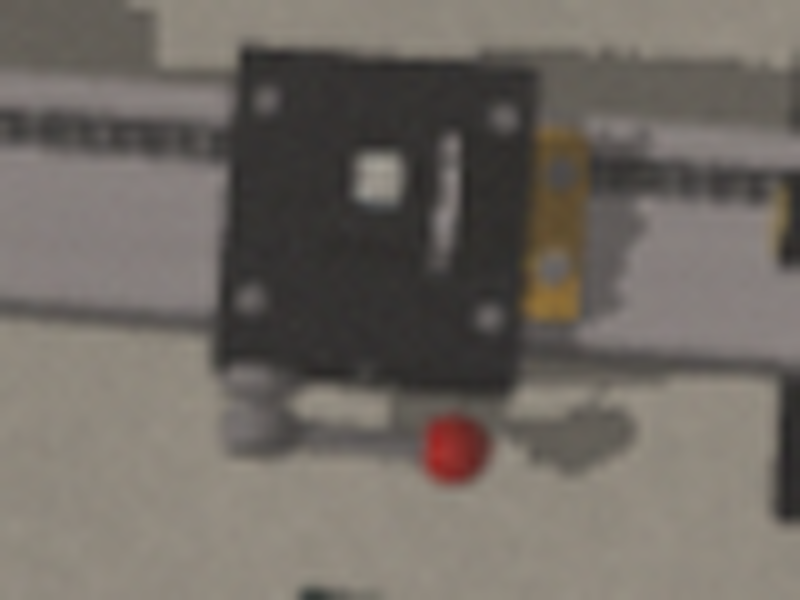

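View pics/a18s.png

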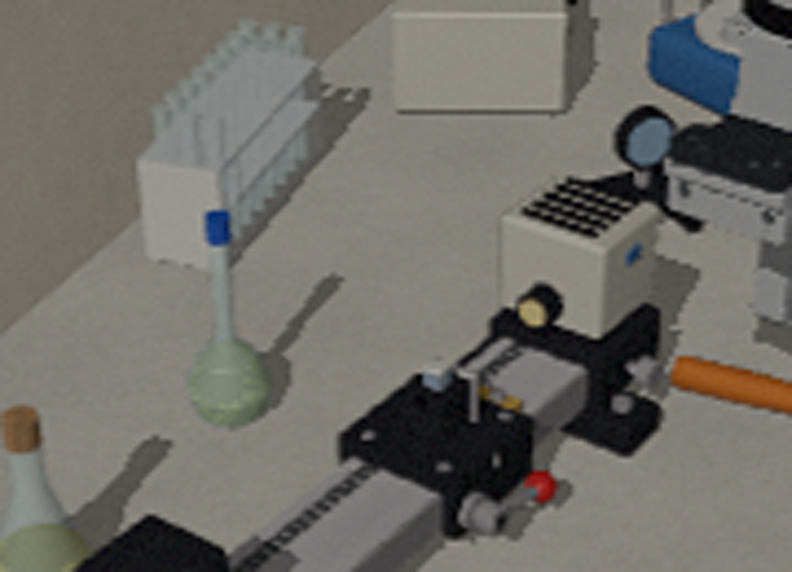

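```bash
python3 -c "
from bench import *
print(job_done()); print(get_obs()['time_s'])"
```

```text
the job is handed in; nothing more can be done
None
the job is handed in; nothing more can be done
```

I slid the carriage up against the stop, tightened the clamp screw to about 0.70 N m, and ran the push check on the slit plate. The carriage held, and I handed the job in at about 30 s of the 70 s allowed.

- **Stop:** I pushed on the cell holder until the carriage stopped moving, at 18–20 N. The last top picture shows the saddle flush with the brass block.
- **Clamp:** the last press on the ball read 12.0–12.2 N vertically, at about 58 mm from the screw axis. The ball came down about 57 mm in all and was in the same place after the push check.
- **Push check:** I held about 12 N on the slit plate, away from the stop, for just over a second. The fingers did not give measurably.

**Disagreements along the way:**
- **Finger height:** in the pictures the fingertips stood 25–28 mm higher than the reported TCP height. My first slide therefore passed over the cell holder without touching anything. I worked by picture and force after that.
- **First touch on the ball:** it was off-centre, so I shifted the finger before pressing on.
- **Torque rise:** it levelled off near 0.6 N m, and 3–5 N of sideways rub along the screw axis appeared. I repositioned and pressed again. That rub should not change the torque, but it makes the 0.70 figure good only to about ±0.05 N m.

I did not re-measure the bystanders. Nothing touched them that I could see or feel, and those visible in the last pictures look undisturbed.

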